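# Fit a new cell in a portable charger and snap its cover home

## Task

Finish the portable charger that is clamped open in the repair holder: lower the loose round cell into its bay (do not drop it in) so that it lies flat with its button end at the flat contact plate and its flat end on the coil spring, and let go of it. Then set the cover squarely on the shell, either way round, press it straight down until the clips snap and it sits flush all round, and keep pressing firmly, with about 1 kg of push, so that the glued seam takes: finish while still pressing. Leave the screwdriver, the tweezers and the jar where they are.

Things in the scene. Friction and masses are not known exactly. Their poses are not given: they have to be found in the camera images.
- case: Fixed aluminium repair holder 170 (its x) x 84 x 12 mm, knob at +x; clamped on it the charger's white lower shell, open on top, 100 (x) x 50 mm, rim 23 mm above the work surface, walls 2.5 mm; end jaws 21 mm high, long sides free. Two sprung clips in each long wall, 34 mm either side of the middle. Green board (parts to 22 mm high) on the +y side. Origin: centre of the holder's underside; z up.
- bay (a point): Where the centre of the seated cell lies: 8 mm to the -y side of the shell's middle, 28 mm above the work surface, axes as case. Cell bay along x: two V-shaped ribs, 22 mm either side along x, centre the cell sideways. The shell's rim is 5 mm below the seated cell's axis, so fingertips may reach at most 4 mm below that axis. Enters best 0 to 1 mm to the spring (-x) side of this point.
- contact (a point): Middle of the flat brass contact plate at the bay's +x end, 33 mm from bay, 12 mm wide; its top edge leans outward as a lead-in. The cell's button end belongs here.
- spring_tip (a point): Tip of the conical steel coil spring at the bay's -x end, 30.5 mm from bay. The cell's flat end belongs here. It yields up to 5 mm along x (about 0.25 N per mm) and is pushed back by a cell that is lowered straight down; it then slides the released cell up to the plate.
- cell_center (a point): Centre of the loose round cell: dark grey sleeve, 18 mm diameter, 65 mm long with its button, 46 g, lying on the work surface (centre 9 mm up) in any direction. Its x axis runs along it to the button end; it may be rolled about that axis.
- cell_plus (a point): End of the cell's button (plus) end, 32.5 mm from cell_center: a steel button 7 mm wide, 2.5 mm proud of a white ring; a groove runs round the sleeve 7 mm from the button. The other end is flat bare steel.
- cover_center (a point): Centre of the loose white cover (upper shell), 102 (its x) x 52 (its y) x 25 mm high, 45 g, lying top up; same both ways round. Point is 12.5 mm above its underside, 12.5 mm below its flat top. Upright outer walls run from the top to the rim, 5 mm below this point; under the rim, inside the outline, hang tapered lips and four snap tongues 7.5 mm long, on which it stands.
- seat (a point): Where cover_center lies when the cover is snapped home: 28 mm above the work surface (cover top at 40.5 mm), axes as case; the cover's x axis lies along this x, either way round. Lips enter with 1 mm play and 2 mm taper. Set on loosely, the cover rests on the clips about 5 mm higher; it takes 7 to 14 N to push past them, then the push drops and rim meets rim.
- screwdriver_grip (a point): Handle of a screwdriver, 150 mm long, lying by, to be left alone.
- tweezers: Steel tweezers, 140 mm long, 9 mm high, to be left alone. Origin: centre of the underside.
- jar: Small clear jar with a metal lid, 48 mm wide, 45 mm high, to be left alone. Origin: centre of the underside.
There are look-alikes about, which are no part of the job. Leave any blue or brown look-alike of the part that bears cover_center alone.

How it is judged:
On the way, in this order (a step that is already met when the one before it is completed fails the run):
1. the cell is lowered into the bay in the gripper, to within 6 mm of its place, button end at the contact plate (z of cell_center in the frame of bay below 0.006 m and horizontal distance between cell_center and bay below 0.007 m and x of cell_plus in the frame of bay above 0.025 m and contact force between the fingers and cell above 1 N), for 0.05 s.
2. the cell lies flat in the bay and is let go (z of cell_center in the frame of bay below 0.002 m and horizontal distance between cell_center and bay below 0.0035 m and x of cell_plus in the frame of bay above 0.028 m and z of cell_plus in the frame of bay between -0.003 and 0.003 m and contact force between the fingers and cell below 0.1 N), for 0.2 s.
3. the cover has snapped home, flush all round (z of cover_center in the frame of seat below 0.0015 m and horizontal distance between cover_center and seat below 0.003 m and angle between cover_center's own z axis and vertical below 0.03 rad), for 0.2 s.
At the end, for the whole second after the job is handed in: Cell in the bay within 3.5 mm sideways and 2 mm in height, level, button at the contact plate; cover snapped home within 1.5 mm of its seated height, 3 mm sideways, 0.03 rad level, 0.05 rad in line; the arm still presses it onto the shell with over 4 N for the last second (all of step 3 and z of cell_center in the frame of bay between -0.002 and 0.002 m and horizontal distance between cell_center and bay below 0.0035 m and x of cell_plus in the frame of bay above 0.028 m and z of cell_plus in the frame of bay between -0.003 and 0.003 m and z of cover_center in the frame of seat above -0.0025 m and angle between the x axis of cover_center and the x axis of seat, either way round below 0.05 rad and contact force between cover and case above 4 N); the arm keeps its last pose, push and grip.
It fails at once if the screwdriver is moved by more than 30 mm (distance of screwdriver_grip from where it was at the start of the episode above 0.03 m).
It fails at once if the tweezers are moved by more than 30 mm (distance of tweezers from where it was at the start of the episode above 0.03 m).
It fails at once if the jar is moved by more than 30 mm (distance of jar from where it was at the start of the episode above 0.03 m).
It also fails if it takes over 70 s, if anything falls off the work surface, if the arm or the gripper's body presses on something with over 40 N, if the wrist force passes 120 N, or if a joint passes its speed limit or range.

## Robot

A 7-joint arm with a two-finger parallel gripper is mounted at the origin on the work surface. World frame = base frame: x ahead of the robot, y to its left, z up, the work surface at z = 0. Lengths are in m, angles in rad, forces in N, time in s.
With the tool pointing down it reaches from about 0.425 to 0.825 m from the base axis. Payload 3.6 kg.
Tool frame: the origin (TCP) lies on the centre line of the jaws, within the pads' length; the fingertips stand 11 mm ahead of it and the grasp point (between the pads) lies 8 mm behind it (r.tcp_to_tips is the z of the fingertips in the tool frame, in m); z points along the fingers, y is the direction in which the jaws open and shut (so a half turn about z gives the same grasp; the last joint's range is limited). The gripper opens to 85 mm and grips with 20 to 120 N. Pads are 22 mm wide; open, the fingers measure 114 mm over their backs; the gripper's body (76 mm by 85 mm) begins 54 mm behind the grasp point. The pads swing forward as they close: fully open they stand 13 mm farther back than shut.
Start: joints at [-1.151, 0.615, -0.013, 1.423, 0.008, 1.103, -0.04], TCP at [0.28, 0.586, 0.22] pointing down, gripper open.
Joint ranges: [-3.12, 3.12], [-0.3, 2.06], [-1.34, 1.32], [0.26, 2.42], [-1.36, 4.5], [0.01, 1.98], [-2.84, 2.84]. Speed limits (rad/s): [2.79, 2.79, 3.14, 3.14, 3.14, 3.14, 3.14].

## Interface

Orientations are given as a unit quaternion [x, y, z, w].
In Python, from rig import r, get_image, calibration, close_job gives the robot as it stands.
- The arm moves only by the tool carry_out, never from a script. Its argument "deltas" is text: rows parted by semicolons, each of 7 numbers parted by spaces: the shift along the world's x, y, z in units of 500 mm (1.0 is 500 mm), then the turn, a rotation vector about the world's x, y, z in units of pi/2 rad (1.0 is pi/2 rad), then the finger opening in mm, from 0 to 85.4. A call has 1 to 12 rows; each row is the pose to reach, as a shift and turn from the pose commanded when the call began; what a row does not reach only later rows make up. A row lasts 1/12 s, in which the tool goes at most 41.7 mm and 7.16 degrees, less where a joint would pass 70% of its speed; a pose out of reach is approached as far as the arm can. A call with a number of a shift or a turn outside -1 to 1 is refused whole. A call with a gripper value outside its range is refused whole. The fingers move at their own pace and stop on an object; the grip force is fixed at half the most. Time passes only in rows, so rows that repeat a pose let the fingers close. It gives the time, the measured TCP pose, the force and the opening at its end, in the units of the state.
- r.sense(): the state, without advancing time (a new reading comes with each control period).
- get_image(name): name is "scene" or "top" or "wrist"; returns (picture, depth): 480x640x3 uint8, blue, green, red; 480x640 float32, m along the optical axis (not along the pixel's ray), 0 where there is no reading.
- calibration(name): a dict with "intrinsics" (3x3 intrinsics, pixels), "D" ([k1, k2, p1, p2, k3] as OpenCV has them; the pictures are not rectified), "R" (3x3) and "t" (3): a world point X has camera coordinates R X + t; the wrist camera has in their place "T_tool_cam" (4x4, takes a point from camera to tool coordinates, whose origin is the TCP and whose axes are the flange's). Camera axes: x right, y down, z forward; pixel columns grow to the right and rows downward; lengths in m; the calibration is good to about 2 mm. A picture is of the moment at which its call begins: read the wrist's pose just before it. calibration takes no time and is no camera call.
- close_job(): hands the job in, once; it reports no verdict.
The state is a dict: "time": time; "qpos": joint angles; "dq": joint speeds; "joint_efforts": joint torques, N m; "position": TCP position; "tcp_rot": TCP orientation; "ft_force": force on the tool from outside, world axes, zero at the start; "moment": the same for the moment, N m; "finger_gap": finger opening in m.
Only numpy, scipy, OpenCV 4.12 (cv2) and the standard library are available. Lean on these libraries where they do the work, as an engineer would, in place of code of your own. Each camera call takes 0.05 s, during which the arm holds its last target.

## Working session

There is one attempt and no reset: what is moved stays moved. The work goes in short steps, Python scripts to look and compute and a tool call to move; the robot and the scene stay as the last step left them, time stands still between calls to the robot, and variables do not carry over. Pictures are saved under pics/ and viewed, and the job is handed in when it is done.

Besides the shell and the picture viewer there is one more tool, called after "Emit:" in YAML: its name, and indented under it one key for each argument. carry_out: Moves the arm, as the interface text tells. Shifts and turns lie within -1 to 1; 1 stands for 500 mm of shift or pi/2 rad of turn. Its arguments: {"type":"object","properties":{"deltas":{"type":"string"}},"required":["deltas"]}

```bash
ls; mkdir -p pics
python3 - <<'E'
from rig import r,get_image,calibration
import cv2,numpy as np
np.set_printoptions(precision=4,suppress=True)
s=r.sense();print(s, r.tcp_to_tips)
for n in["scene","top","wrist"]:
    c=calibration(n);print(n,c)
    im,d=get_image(n);cv2.imwrite(f"pics/{n}0.png",im);np.save(f"pics/{n}0.npy",d)
E
```

```text
pics
{'time': 0.0, 'qpos': array([-1.1515,  0.6159, -0.0126,  1.4249,  0.0081,  1.1034, -0.0404]), 'dq': array([ 0.0014, -0.0008, -0.0002,  0.002 ,  0.0009,  0.0006, -0.0005]), 'joint_efforts': array([ -0.0002, -46.922 ,   0.259 , -17.1036,   0.0099,   0.0095,
        -0.    ]), 'position': array([0.2799, 0.5857, 0.2184]), 'tcp_rot': array([ 0.221 ,  0.9753, -0.0013, -0.0003]), 'ft_force': array([-0.3987, -0.585 ,  0.9462]), 'moment': array([ 0.0422, -0.0357,  0.0313]), 'finger_gap': 0.08557841824372388} 0.011
scene {'intrinsics': array([[586.3498,   0.    , 322.4752],
       [  0.    , 586.3498, 244.1911],
       [  0.    ,   0.    ,   1.    ]]), 'D': array([-0.0473,  0.    ,  0.    ,  0.    ,  0.    ]), 'R': array([[-0.5852,  0.8109, -0.0014],
       [ 0.6751,  0.4861, -0.5549],
       [-0.4493, -0.3257, -0.8319]]), 't': array([ 0.2972, -0.3654,  1.3131])}
top {'intrinsics': array([[552.1017,   0.    , 310.3476],
       [  0.    , 552.1017, 247.9307],
       [  0.    ,   0.    ,   1.    ]]), 'D': array([0.0285, 0.    , 0.    , 0.    , 0.    ]), 'R': array([[-0.0168, -0.9993,  0.0346],
       [-0.9969,  0.0141, -0.0768],
       [ 0.0763, -0.0358, -0.9964]]), 't': array([0.0405, 0.5467, 0.9492])}
wrist {'intrinsics': array([[408.4667,   0.    , 319.4187],
       [  0.    , 408.4667, 235.4698],
       [  0.    ,   0.    ,   1.    ]]), 'D': array([-0.0798,  0.    ,  0.    ,  0.    ,  0.    ]), 'T_tool_cam': array([[ 0.0013, -0.9491, -0.3148,  0.0806],
       [ 1.    ,  0.0011,  0.0011, -0.0008],
       [-0.0007, -0.3148,  0.9491, -0.1543],
       [ 0.    ,  0.    ,  0.    ,  1.    ]])}
```

View pics/scene0.png

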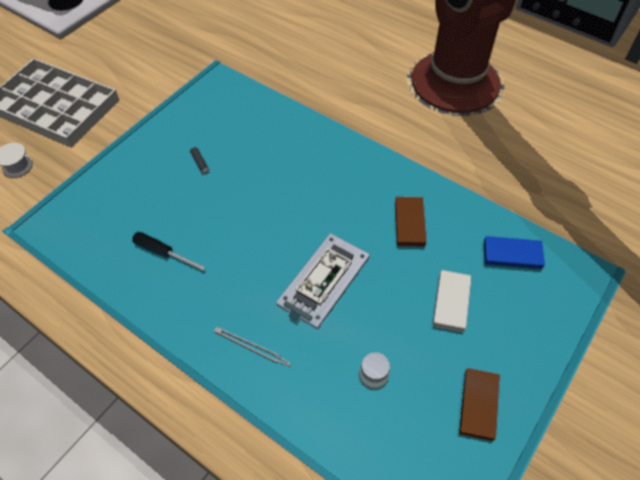

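View pics/top0.png

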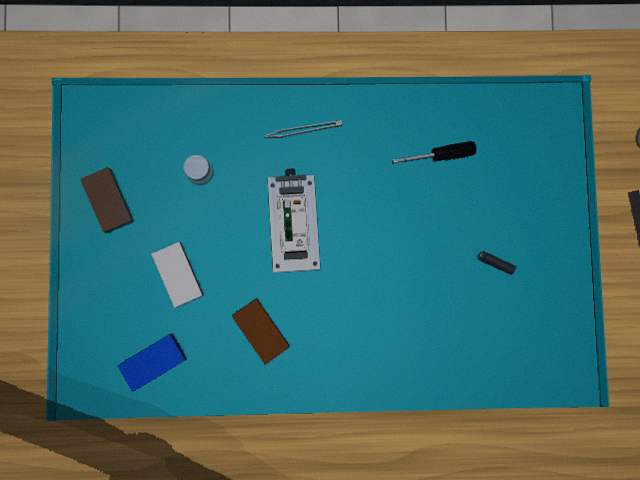

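View pics/wrist0.png

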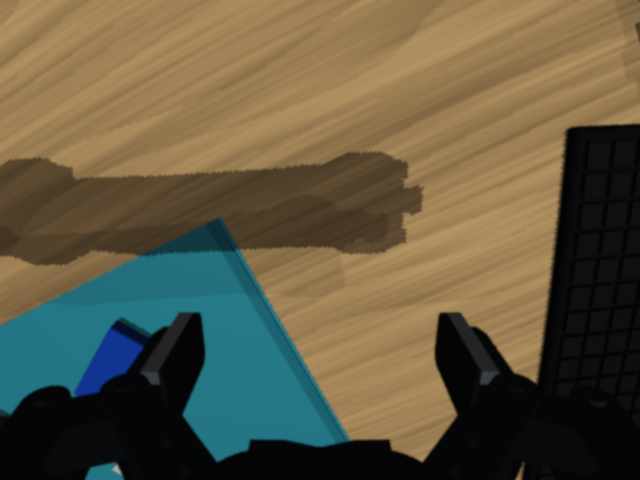

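```bash
cat > h.py <<'E'
from rig import r,get_image,calibration
import cv2,numpy as np
from scipy.spatial.transform import Rotation as Ro
np.set_printoptions(precision=4,suppress=True)
def campose(n,s=None):
    c=calibration(n)
    if n!="wrist": return c["intrinsics"],c["D"],np.array(c["R"]).T,-np.array(c["R"]).T@np.array(c["t"])
    R=Ro.from_quat(s["tcp_rot"]).as_matrix();T=np.array(c["T_tool_cam"])
    return c["intrinsics"],c["D"],R@T[:3,:3],R@T[:3,3]+s["position"]
def ray(n,px,z,s=None):
    K,D,R,o=campose(n,s)
    p=cv2.undistortPoints(np.array(px,float).reshape(-1,1,2),np.array(K),np.array(D)).reshape(-1,2)
    d=np.c_[p,np.ones(len(p))]@R.T
    return o+d*((z-o[2])/d[:,2])[:,None]
def proj(n,X,s=None):
    K,D,R,o=campose(n,s)
    X=np.atleast_2d(X);c=(X-o)@R
    return cv2.projectPoints(c.reshape(-1,1,3),np.zeros(3),np.zeros(3),np.array(K),np.array(D))[0].reshape(-1,2)
E
python3 - <<'E'
from h import *
t=cv2.imread("pics/top0.png");s=cv2.imread("pics/scene0.png")
a=cv2.resize(t[235:295,456:536],(400,300),interpolation=cv2.INTER_CUBIC)
b=cv2.resize(s[130:190,160:240],(400,300),interpolation=cv2.INTER_CUBIC)
c=cv2.resize(t[165:277,253:333],(400,560)[:1]+(300,),interpolation=cv2.INTER_CUBIC)
c=cv2.resize(t[165:280,230:383],(400,300),interpolation=cv2.INTER_CUBIC)
d=cv2.resize(s[225:330,255:395],(400,300),interpolation=cv2.INTER_CUBIC)
cv2.imwrite("pics/crop0.png",np.vstack([np.hstack([a,b]),np.hstack([c,d])]))
print("cell",ray("top",[496.5,263],.009),ray("scene",[200,161],.009))
print("cover",ray("top",[177,274.5],.025),ray("scene",[453,296],.025))
print("case",ray("top",[293.5,223],.012),ray("scene",[325,280],.012))
# cover contour
m=cv2.inRange(cv2.cvtColor(t,cv2.COLOR_BGR2HSV),(0,0,140),(180,60,255));m[:, :140]=0;m[:,215:]=0;m[:230]=0;m[320:]=0
cs=max(cv2.findContours(m,0,1)[0],key=cv2.contourArea);print(cv2.minAreaRect(cs),ray("top",cv2.boxPoints(cv2.minAreaRect(cs)),.025))
# cell
m=(t.max(2)<85).astype(np.uint8);m[:,:465]=0;m[:,530:]=0;m[:240]=0;m[285:]=0
cs=max(cv2.findContours(m,0,1)[0],key=cv2.contourArea);print(cv2.minAreaRect(cs),ray("top",cv2.boxPoints(cv2.minAreaRect(cs)),.009))
E
```

```text
cell [[ 0.5164 -0.3009  0.009 ]] [[ 0.5157 -0.2968  0.009 ]]
cover [[0.5042 0.263  0.025 ]] [[0.5002 0.2646 0.025 ]]
case [[0.5927 0.061  0.012 ]] [[0.5942 0.0677 0.012 ]]
((176.05052185058594, 274.078125), (58.111854553222656, 30.187580108642578), 66.57130432128906) [[0.5413 0.308  0.025 ]
 [0.5614 0.2608 0.025 ]
 [0.4687 0.2212 0.025 ]
 [0.449  0.2684 0.025 ]]
((496.1907958984375, 262.1958923339844), (39.903106689453125, 10.559600830078125), 23.962486267089844) [[ 0.5242 -0.264   0.009 ]
 [ 0.5414 -0.2724  0.009 ]
 [ 0.5114 -0.3368  0.009 ]
 [ 0.4943 -0.3283  0.009 ]]
```

View pics/crop0.png

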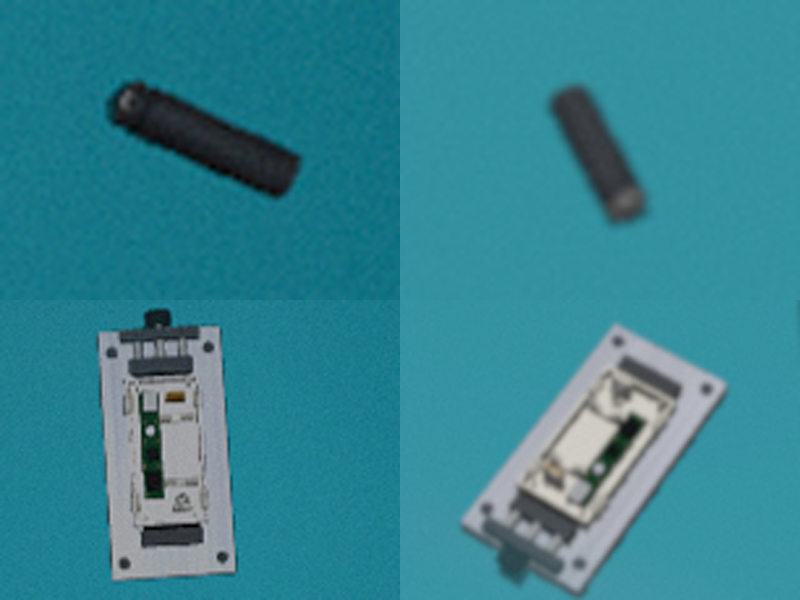

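Emit:
carry_out:
  deltas: "0.6 -0.78 0.04 0 0 -0.5 85; 0.6 -0.78 0.04 0 0 -0.5 85; 0.6 -0.78 0.04 0 0 -0.5 85; 0.6 -0.78 0.04 0 0 -0.5 85; 0.6 -0.78 0.04 0 0 -0.5 85; 0.6 -0.78 0.04 0 0 -0.5 85; 0.6 -0.78 0.04 0 0 -0.5 85; 0.6 -0.78 0.04 0 0 -0.5 85; 0.6 -0.78 0.04 0 0 -0.5 85; 0.6 -0.78 0.04 0 0 -0.5 85; 0.6 -0.78 0.04 0 0 -0.5 85; 0.6 -0.78 0.04 0 0 -0.5 85"

```text
time: 1.15
position: [0.5818, 0.1927, 0.2396]
tcp_rot: [0.579, 0.816, -0.001, 0.001]
ft_force: [1.1, -0.1, -0.0]
finger_gap: 0.0849
```

Run:
```python
from h import *
s=r.sense();im,d=get_image("wrist");cv2.imwrite("pics/w1.png",im);np.save("pics/w1.npy",d)
import pickle;pickle.dump(s,open("pics/w1.pkl","wb"))
print(s["qpos"],proj("wrist",[[.593,.063,.023],[.516,-.3,.009]],s))
```

```text
[-0.4952  0.5454  0.2303  1.5149 -0.1316  1.0968  0.0998] [[287.7692 312.4191]
 [155.1164 508.7684]]
```

View pics/w1.png

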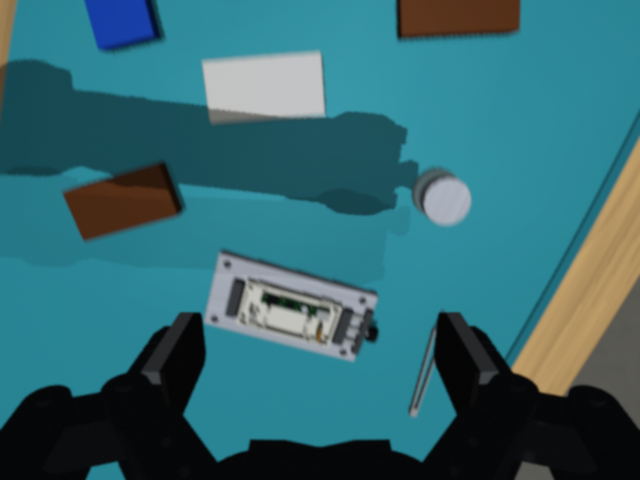

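Emit:
carry_out:
  deltas: "-0.13 -0.97 -0.18 0 0 -0.49 85; -0.13 -0.97 -0.18 0 0 -0.49 85; -0.13 -0.97 -0.18 0 0 -0.49 85; -0.13 -0.97 -0.18 0 0 -0.49 85; -0.13 -0.97 -0.18 0 0 -0.49 85; -0.13 -0.97 -0.18 0 0 -0.49 85; -0.13 -0.97 -0.18 0 0 -0.49 85; -0.13 -0.97 -0.18 0 0 -0.49 85; -0.13 -0.97 -0.18 0 0 -0.49 85; -0.13 -0.97 -0.18 0 0 -0.49 85; -0.13 -0.97 -0.18 0 0 -0.49 85; -0.13 -0.97 -0.18 0 0 -0.49 85"

```text
time: 2.2
position: [0.5145, -0.2904, 0.149]
tcp_rot: [0.842, 0.54, -0.0, -0.0]
ft_force: [0.2, -0.2, 0.5]
finger_gap: 0.0849
```

Run:
```python
from h import *
s=r.sense();im,d=get_image("wrist");cv2.imwrite("pics/w2.png",im)
import pickle;pickle.dump(s,open("pics/w2.pkl","wb"))
print(s["position"],s["tcp_rot"],s["qpos"],proj("wrist",[[.516,-.3,.009]],s))
```

```text
[ 0.5145 -0.2904  0.149 ] [ 0.8418  0.5398 -0.0002 -0.0002] [ 0.23    0.626   0.4018  1.6966 -0.3014  0.8811  0.3267] [[326.189  223.9657]]
```

View pics/w2.png

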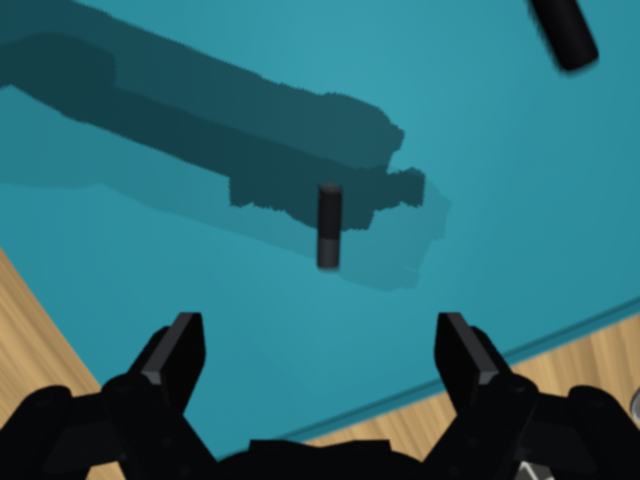

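Run:
```python
from h import *
im=cv2.imread("pics/w2.png")
a=cv2.resize(im[170:285,270:390],(575*120//115,575),interpolation=cv2.INTER_CUBIC)
a=np.clip((a/255.)**.45*255,0,255).astype(np.uint8);cv2.imwrite("pics/crop2.png",a)
```

```text
(no output)
```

View pics/crop2.png

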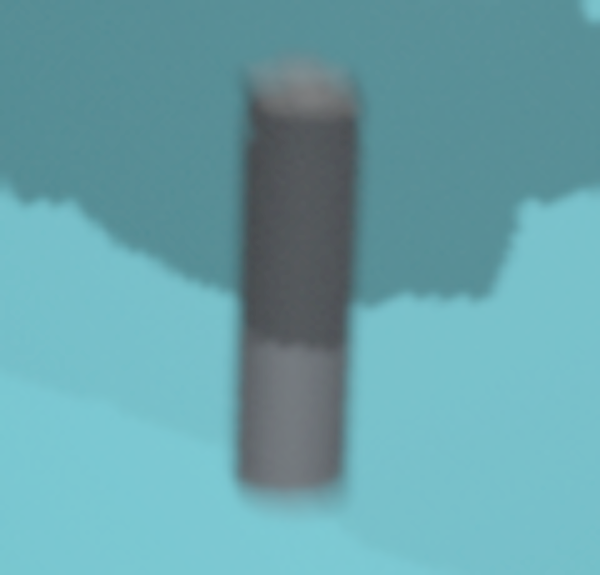

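Emit:
carry_out:
  deltas: "0.03 0.04 -0.18 0 0 0 85; 0.03 0.04 -0.18 0 0 0 85; 0.03 0.04 -0.18 0 0 0 85; 0.03 0.04 -0.18 0 0 0 85"

```text
time: 2.58
position: [0.5287, -0.2649, 0.0562]
tcp_rot: [0.841, 0.541, -0.002, -0.004]
ft_force: [0.9, 0.2, 0.8]
finger_gap: 0.0852
```

Run:
```python
from h import *
s=r.sense();im,d=get_image("wrist");cv2.imwrite("pics/w3.png",im)
import pickle;pickle.dump(s,open("pics/w3.pkl","wb"))
p=proj("wrist",[[.516,-.3,.009]],s)[0];print(s["position"],p)
x,y=p.astype(int)
a=cv2.resize(im[y-100:y+100,x-130:x+130],(780,600),interpolation=cv2.INTER_CUBIC)
a=np.clip((a/255.)**.5*255,0,255).astype(np.uint8);cv2.imwrite("pics/crop3.png",a)
```

```text
[ 0.5287 -0.2649  0.0562] [324.8401 321.3795]
```

View pics/crop3.png

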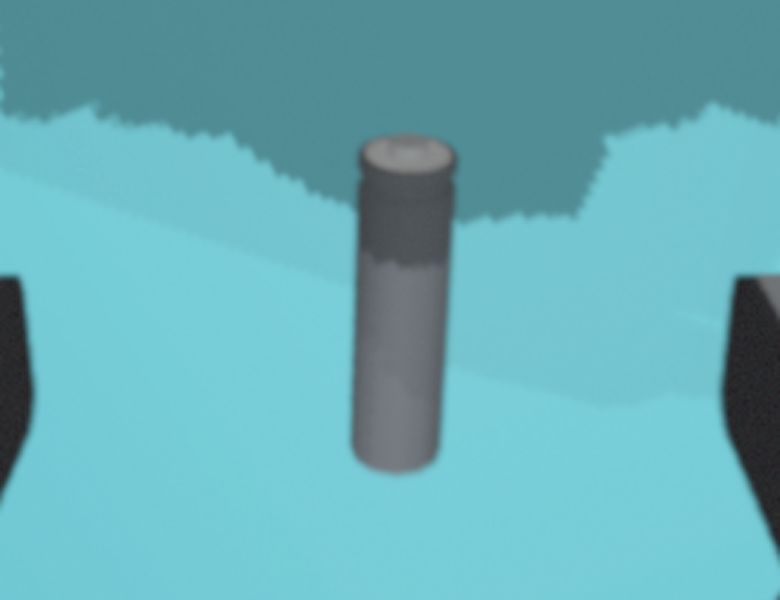

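Run:
```python
from h import *
import pickle;s=pickle.load(open("pics/w3.pkl","rb"))
f=lambda u,v:[194+u/3,221+v/3]
a=ray("wrist",[f(407,173),f(395.5,472)],.018,s);print(a,np.linalg.norm(a[0]-a[1]),np.degrees(np.arctan2(*(a[0]-a[1])[[1,0]])),(a[0]+a[1])/2)
# side edges at z=.009
b=ray("wrist",[f(360,215),f(453,215),f(352,430),f(439,430)],.009,s);print(b, (b[0]+b[1])/2,(b[2]+b[3])/2)
# silhouettes in top image
t=cv2.imread("pics/top0.png")
print(Ro.from_quat(s["tcp_rot"]).as_matrix())
print(proj("top",np.c_[a[:,:2],[.018,.018]]),proj("scene",np.c_[a[:,:2],[.018,.018]]))
```

```text
[[ 0.5306 -0.2734  0.018 ]
 [ 0.5035 -0.3291  0.018 ]] 0.061893878568754696 64.09543710300198 [ 0.5171 -0.3013  0.018 ]
[[ 0.5179 -0.2813  0.009 ]
 [ 0.5333 -0.2883  0.009 ]
 [ 0.4971 -0.3229  0.009 ]
 [ 0.5126 -0.3299  0.009 ]] [ 0.5256 -0.2848  0.009 ] [ 0.5048 -0.3264  0.009 ]
[[ 0.4142  0.9102 -0.0071]
 [ 0.9102 -0.4141  0.0052]
 [ 0.0018 -0.0086 -1.    ]]
[[482.6691 254.9717]
 [514.5541 269.7617]] [[202.864  167.755 ]
 [191.5103 147.3304]]
```

Emit:
carry_out:
  deltas: "-0.022 -0.07 0 0 0 -0.016 60; -0.022 -0.07 0 0 0 -0.016 60; -0.022 -0.07 -0.04 0 0 -0.016 50; -0.022 -0.07 -0.06 0 0 -0.016 50; -0.022 -0.07 -0.06 0 0 -0.016 50; -0.022 -0.07 -0.06 0 0 -0.016 50"

```text
time: 3.13
position: [0.5195, -0.3035, 0.0305]
tcp_rot: [0.848, 0.53, 0.0, 0.0]
ft_force: [0.5, -0.4, 0.2]
finger_gap: 0.0504
```

Run:
```python
from h import *
s=r.sense();im,d=get_image("wrist");cv2.imwrite("pics/w4.png",im)
import pickle;pickle.dump(s,open("pics/w4.pkl","wb"))
print(s["position"],s["tcp_rot"],s["ft_force"],proj("wrist",[[.5176,-.3002,.009]],s))
print(Ro.from_quat(s["tcp_rot"]).as_matrix())
```

```text
[ 0.5195 -0.3035  0.0305] [0.8483 0.5295 0.0001 0.0002] [ 0.5389 -0.4286  0.2132] [[311.9612 275.5654]]
[[ 0.4392  0.8984  0.0005]
 [ 0.8984 -0.4392 -0.0002]
 [ 0.      0.0005 -1.    ]]
```

View pics/w4.png

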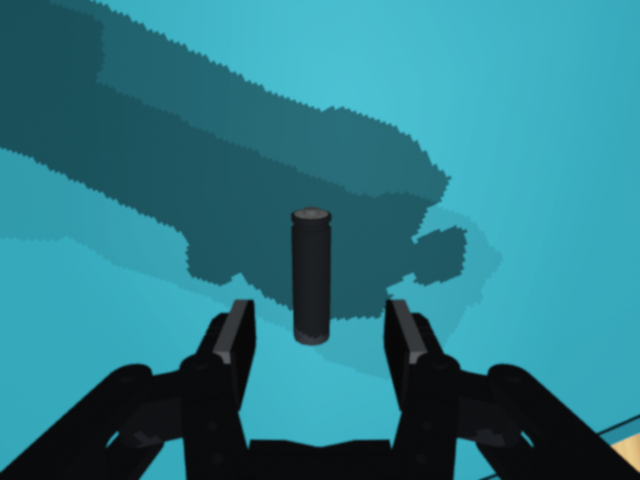

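Emit:
carry_out:
  deltas: "-0.004 0.007 -0.015 0 0 0 50; -0.004 0.007 -0.028 0 0 0 50; -0.004 0.007 -0.028 0 0 0 50; -0.004 0.007 -0.028 0 0 0 50"

```text
time: 3.52
position: [0.5169, -0.2996, 0.0151]
tcp_rot: [0.848, 0.529, -0.0, -0.001]
ft_force: [0.4, -0.6, -0.4]
finger_gap: 0.0499
```

Emit:
carry_out:
  deltas: "0 0 0.002 0 0 0 50; 0 0 0.002 0 0 0 30; 0 0 0.002 0 0 0 10; 0 0 0.002 0 0 0 10; 0 0 0.002 0 0 0 10; 0 0 0.002 0 0 0 10; 0 0 0.002 0 0 0 10"

```text
time: 4.1
position: [0.5173, -0.3001, 0.0166]
tcp_rot: [0.848, 0.529, 0.0, 0.0]
ft_force: [0.5, -0.4, 0.9]
finger_gap: 0.01
```

Run:
```python
from h import *
s=r.sense();im,d=get_image("wrist");cv2.imwrite("pics/w5.png",im)
import pickle;pickle.dump(s,open("pics/w5.pkl","wb"))
print(s["position"],s["tcp_rot"],s["ft_force"],s["finger_gap"])
```

```text
[ 0.5173 -0.3001  0.0166] [0.8484 0.5293 0.     0.    ] [ 0.46   -0.44    0.8871] 0.010005234856842557
```

View pics/w5.png

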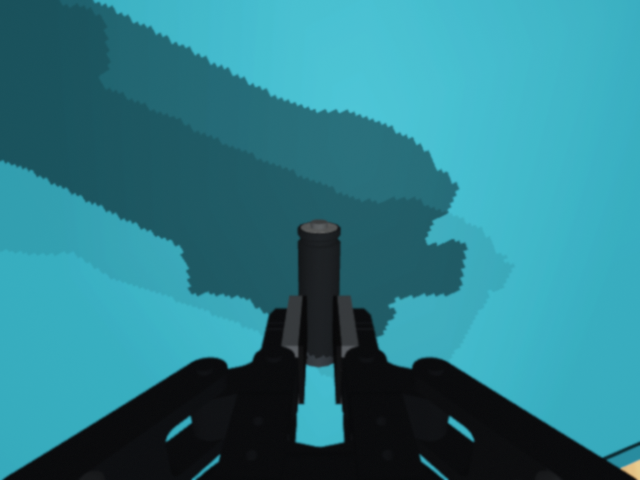

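Run:
```python
from h import *
im=cv2.imread("pics/w5.png")
a=cv2.resize(im[210:410,220:420],(600,600),interpolation=cv2.INTER_CUBIC)
a=np.clip((a/255.)**.45*255,0,255).astype(np.uint8);cv2.imwrite("pics/crop5.png",a)
```

```text
(no output)
```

View pics/crop5.png

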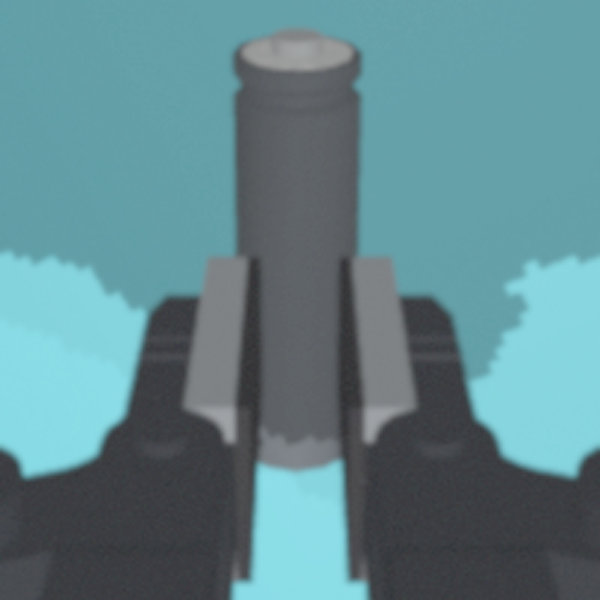

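Run:
```python
from h import *
import pickle
def pt(P):
    c=calibration("wrist");T=np.linalg.inv(np.array(c["T_tool_cam"]))
    P=np.atleast_2d(P);q=P@T[:3,:3].T+T[:3,3]
    return cv2.projectPoints(q.reshape(-1,1,3),np.zeros(3),np.zeros(3),np.array(c["intrinsics"]),np.array(c["D"]))[0].reshape(-1,2)
for z in [-.03,-.02,-.01,-.005,0,.005,.011]:
  for g in [.005,.009]:
    print(z,g,pt([[.011,g,z],[-.011,g,z]]).ravel())
```

```text
-0.03 0.005 [333.2162 312.6785 332.4131 366.3657]
-0.03 0.009 [344.8717 312.6717 343.4599 366.3475]
-0.02 0.005 [332.3324 299.2642 331.6296 350.4901]
-0.02 0.009 [343.2568 299.2619 342.0252 350.4779]
-0.01 0.005 [331.5512 287.4272 330.9309 336.3617]
-0.01 0.009 [341.8293 287.428  340.7456 336.3538]
-0.005 0.005 [331.1937 282.0171 330.6093 329.8675]
-0.005 0.009 [341.1761 282.0192 340.1565 329.8615]
0 0.005 [330.856  276.9089 330.3044 323.7146]
0 0.009 [340.5589 276.912  339.598  323.7102]
0.005 0.005 [330.5364 272.0782 330.0148 317.8775]
0.005 0.009 [339.9749 272.0822 339.0676 317.8744]
0.011 0.005 [330.1749 266.6174 329.6862 311.2574]
0.011 0.009 [339.3142 266.6223 338.4656 311.2557]
```

Run:
```python
from h import *
import pickle
for n,px in [("w5",[[319.3,234],[319,366]]),("w4",[[311,222],[311.5,345]]),("w2",[[270+300/5,170+108/5],[270+291/5,170+490/5]]),("w3",[[194+407/3,221+173/3],[194+395.5/3,221+472/3]])]:
  s=pickle.load(open(f"pics/{n}.pkl","rb"))
  for dz in (0,.01):
    q=dict(s);q["position"]=s["position"]+[0,0,dz]
    a=ray("wrist",px,.018,q);print(n,dz,np.linalg.norm(a[0]-a[1]),(a[0]+a[1])/2)
s=r.sense();print(s["joint_efforts"],s["ft_force"],s["qpos"])
im,d=get_image("wrist");print(d[100:120,500:520].mean(), d[240:280:8,319])
s=r.sense();
# depth check vs. table
K,D,R,o=campose("wrist",s);P=ray("wrist",[[510,110]],0,s);print(((P-o)@R)[0,2])
```

```text
w5 0 0.061788363638094874 [ 0.517  -0.3009  0.018 ]
w5 0.01 0.06582726434353371 [ 0.5147 -0.3057  0.018 ]
w4 0 0.060812208109983903 [ 0.5167 -0.3016  0.018 ]
w4 0.01 0.06445760433182848 [ 0.5145 -0.3057  0.018 ]
w2 0 0.05875154797480701 [ 0.5167 -0.3032  0.018 ]
w2 0.01 0.060810760290056456 [ 0.5156 -0.3062  0.018 ]
w3 0 0.061892088002542284 [ 0.5171 -0.3013  0.018 ]
w3 0.01 0.06510474278713076 [ 0.5147 -0.3069  0.018 ]
[  0.0021 -46.8675   4.7068 -10.3442   0.0069   0.0012  -0.    ] [ 1.1407  0.0852 -0.1265] [ 0.299   0.8117  0.315   1.7688 -0.395   0.6238  0.3907]
0.16233703 [0.1616 0.1628 0.1634 0.1645 0.1666]
0.16306618672791548
```

Run:
```python
from h import *
im,d=get_image("wrist");s=r.sense();print(s["finger_gap"])
c=calibration("wrist");T=np.array(c["T_tool_cam"])
def tool(u,v):
    p=cv2.undistortPoints(np.array([[[u,v]]],float),np.array(c["intrinsics"]),np.array(c["D"])).ravel()
    z=d[int(v),int(u)];return (T[:3,:3]@np.array([p[0]*z,p[1]*z,z])+T[:3,3])*1000
for v in range(290,400,8):
    print(v,[tuple(np.round(tool(u,v)).astype(int)) for u in (300,304,306,319,332,334,336,338,342,346,350)])
```

```text
0.009989340095017086
290 [(np.int64(3), np.int64(-8), np.int64(3)), (np.int64(4), np.int64(-6), np.int64(2)), (np.int64(5), np.int64(-5), np.int64(1)), (np.int64(5), np.int64(0), np.int64(0)), (np.int64(5), np.int64(6), np.int64(1)), (np.int64(4), np.int64(6), np.int64(3)), (np.int64(4), np.int64(7), np.int64(3)), (np.int64(3), np.int64(8), np.int64(4)), (np.int64(-3), np.int64(11), np.int64(17)), (np.int64(-2), np.int64(12), np.int64(15)), (np.int64(-3), np.int64(14), np.int64(16))]
298 [(np.int64(10), np.int64(-7), np.int64(-17)), (np.int64(9), np.int64(-6), np.int64(-16)), (np.int64(10), np.int64(-5), np.int64(-17)), (np.int64(2), np.int64(0), np.int64(-2)), (np.int64(0), np.int64(6), np.int64(2)), (np.int64(10), np.int64(6), np.int64(-18)), (np.int64(10), np.int64(6), np.int64(-18)), (np.int64(10), np.int64(7), np.int64(-17)), (np.int64(11), np.int64(9), np.int64(-19)), (np.int64(11), np.int64(10), np.int64(-18)), (np.int64(10), np.int64(12), np.int64(-18))]
306 [(np.int64(10), np.int64(-7), np.int64(-24)), (np.int64(11), np.int64(-5), np.int64(-25)), (np.int64(8), np.int64(-5), 
[... 5047 characters left out ...]
(-5), np.int64(5), np.int64(-49)), (np.int64(-4), np.int64(6), np.int64(-49)), (np.int64(1), np.int64(7), np.int64(-55)), (np.int64(8), np.int64(7), np.int64(-65)), (np.int64(12), np.int64(8), np.int64(-69))]
394 [(np.int64(-8), np.int64(-6), np.int64(-48)), (np.int64(-10), np.int64(-5), np.int64(-46)), (np.int64(-62), np.int64(-6), np.int64(17)), (np.int64(-62), np.int64(0), np.int64(17)), (np.int64(-61), np.int64(7), np.int64(16)), (np.int64(-62), np.int64(8), np.int64(16)), (np.int64(-8), np.int64(6), np.int64(-49)), (np.int64(-8), np.int64(6), np.int64(-48)), (np.int64(-2), np.int64(7), np.int64(-56)), (np.int64(1), np.int64(8), np.int64(-60)), (np.int64(16), np.int64(7), np.int64(-77))]
```

Run:
```python
from h import *
im,d=get_image("scene");s=r.sense();p=proj("scene",[s["position"]])[0];print(p)
x,y=p.astype(int)
a=cv2.resize(im[y-80:y+40,x-80:x+80],(800,600),interpolation=cv2.INTER_CUBIC)
a=np.clip((a/255.)**.5*255,0,255).astype(np.uint8);
for k,z in enumerate([0,.0166,.0336]):
    q=proj("scene",[[s["position"][0],s["position"][1],z]])[0];cv2.circle(a,(int((q[0]-x+80)*5),int((q[1]-y+80)*5)),3,(0,0,255),-1)
cv2.imwrite("pics/s6.png",a)
```

```text
[197.6409 158.1931]
```

View pics/s6.png

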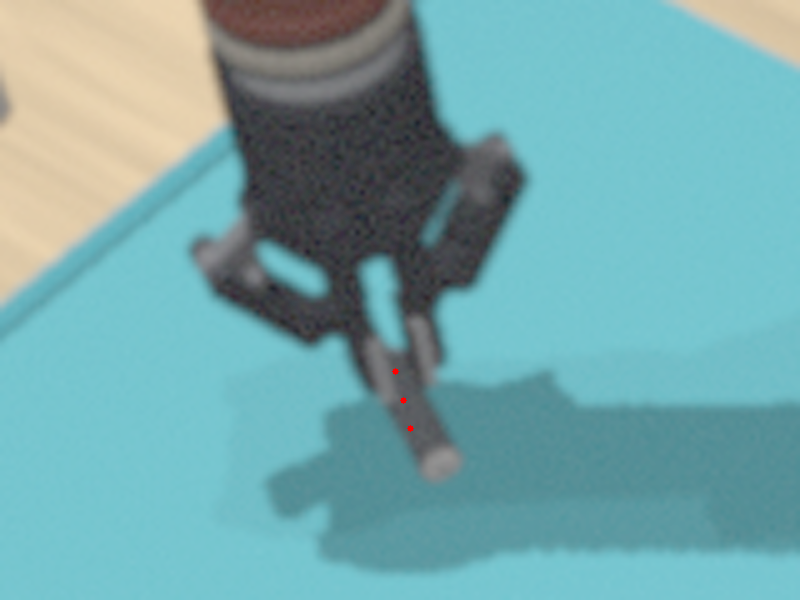

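Emit:
carry_out:
  deltas: "0 0 0 0 0 0 45; 0 0 0 0 0 0 45; 0 0 0 0 0 0 45; 0 0 -0.02 0 0 0 45; 0 0 -0.03 0 0 0 45; 0 0 -0.04 0 0 0 45; 0 0 -0.04 0 0 0 45; 0 0 -0.04 0 0 0 45"

```text
time: 4.97
position: [0.5168, -0.2998, -0.0041]
tcp_rot: [0.848, 0.529, -0.0, -0.001]
ft_force: [0.2, -0.7, -0.5]
finger_gap: 0.0447
```

```bash
cat >> h.py <<'E'
def toolpts(d,us,vs):
    c=calibration("wrist");T=np.array(c["T_tool_cam"])
    uv=np.array([[u,v] for v in vs for u in us],float)
    p=cv2.undistortPoints(uv.reshape(-1,1,2),np.array(c["intrinsics"]),np.array(c["D"])).reshape(-1,2)
    z=d[uv[:,1].astype(int),uv[:,0].astype(int)]
    return (np.c_[p*z[:,None],z]@T[:3,:3].T+T[:3,3])*1000
E
python3 - <<'E'
from h import *
s=r.sense();im,d=get_image("wrist");cv2.imwrite("pics/w7.png",im)
print(s["position"],s["ft_force"],s["finger_gap"])
P=toolpts(d,range(200,440,1),range(250,345))
m=(abs(P[:,0]-10)<1.5)&(abs(P[:,1])>15)&(abs(P[:,1])<40)
for sg in(-1,1):
    q=P[m&(np.sign(P[:,1])==sg)];print(sg,len(q),np.percentile(q[:,2],[90,97,99,100]) if len(q) else "",np.abs(q[:,1]).min())
E
```

```text
[ 0.5168 -0.2998 -0.0041] [ 0.1537 -0.6938 -0.4936] 0.04473772362431393
-1 1381 [-4.5278 -4.0288 -3.6929 -3.0758] 15.040062953940273
1 1373 [-4.7047 -4.2203 -3.9004 -3.0613] 15.00272274104572
```

View pics/w7.png

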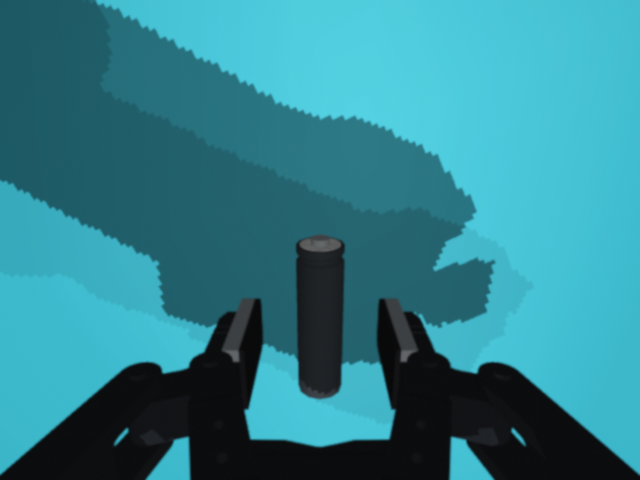

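Emit:
carry_out:
  deltas: "0 0 -0.008 0 0 0 45; 0 0 -0.016 0 0 0 45; 0 0 -0.016 0 0 0 45; 0 0 -0.016 0 0 0 20; 0 0 -0.016 0 0 0 10; 0 0 -0.016 0 0 0 10; 0 0 -0.016 0 0 0 10; 0 0 -0.016 0 0 0 10; 0 0 -0.016 0 0 0 10"

```text
time: 5.77
position: [0.5175, -0.3003, -0.0111]
tcp_rot: [0.848, 0.529, 0.0, 0.0]
ft_force: [0.5, -0.4, 2.0]
finger_gap: 0.0157
```

Run:
```python
from h import *
s=r.sense();im,d=get_image("wrist");cv2.imwrite("pics/w8.png",im)
import pickle;pickle.dump(s,open("pics/w8.pkl","wb"))
print(s["position"],s["ft_force"],s["finger_gap"])
P=toolpts(d,[344,348,352],range(290,330,2)).reshape(-1,3,3);print(P[:,1])
a=cv2.resize(im[210:410,220:420],(600,600),interpolation=cv2.INTER_CUBIC)
a=np.clip((a/255.)**.45*255,0,255).astype(np.uint8);cv2.imwrite("pics/crop8.png",a)
```

```text
[ 0.5175 -0.3003 -0.0111] [ 0.4945 -0.3935  1.9862] 0.015733006192305138
[[ 10.5887  11.3176 -11.4323]
 [  9.9324  11.3069 -11.8368]
 [  9.3372  11.2868 -12.3606]
 [ 10.0043  11.069  -15.3865]
 [  9.9991  10.9601 -17.0269]
 [ 10.5168  10.773  -19.6496]
 [ 10.6094  10.6543 -21.4017]
 [  9.813   10.6721 -21.4341]
 [ 10.4329  10.4779 -24.1253]
 [ 10.2346  10.4086 -25.2453]
 [  9.8334  10.3704 -25.9742]
 [  9.9822  10.253  -27.6882]
 [  9.9668  10.1615 -29.0754]
 [ 10.7182   9.9624 -31.7951]
 [ 10.075    9.9639 -32.0183]
 [ 10.0043   9.8853 -33.2337]
 [  9.6641   9.8455 -33.9661]
 [ 10.3028   9.6718 -36.3467]
 [ 10.198    9.6026 -37.4353]
 [  9.9808   9.5497 -38.3193]]
```

View pics/crop8.png

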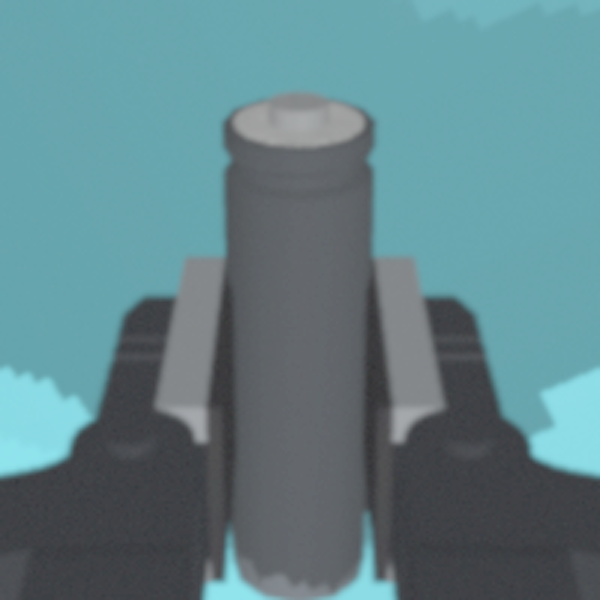

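Emit:
carry_out:
  deltas: "0 0 0 0 0 0 30; 0 0 0 0 0 0 30; 0 0 -0.005 0 0 0 30; 0 0 -0.005 0 0 0 30; 0 0 -0.005 0 0 0 10; 0 0 -0.005 0 0 0 10; 0 0 -0.005 0 0 0 10; 0 0 -0.005 0 0 0 10; 0 0 -0.005 0 0 0 10"

```text
time: 6.57
position: [0.5182, -0.3008, -0.0112]
tcp_rot: [0.848, 0.529, 0.001, 0.001]
ft_force: [-2.1, 2.6, 15.8]
finger_gap: 0.0158
```

Emit:
carry_out:
  deltas: "0 0 0 0 0 0 26; 0 0 0 0 0 0 26; 0 0 0 0 0 0 26; 0 0 0 0 0 0 26"

```text
time: 6.9
position: [0.5203, -0.302, -0.0117]
tcp_rot: [0.848, 0.529, 0.002, 0.003]
ft_force: [2.4, -0.7, 8.3]
finger_gap: 0.0258
```

Emit:
carry_out:
  deltas: "0 0 0.015 0 0 0 30; 0 0 0.015 0 0 0 30; 0 0 0.015 0 0 0 30; 0 0 0.015 0 0 0 30"

```text
time: 7.23
position: [0.5166, -0.2996, -0.0069]
tcp_rot: [0.848, 0.529, -0.0, -0.001]
ft_force: [0.2, -0.3, 0.5]
finger_gap: 0.03
```

Emit:
carry_out:
  deltas: "0.001 -0.001 0.002 0 0 0 25; 0.001 -0.001 0.002 0 0 0 10; 0.001 -0.001 0.002 0 0 0 10; 0.001 -0.001 0.002 0 0 0 10; 0.001 -0.001 0.002 0 0 0 10; 0.001 -0.001 0.002 0 0 0 10"

```text
time: 7.73
position: [0.5176, -0.3005, -0.0055]
tcp_rot: [0.848, 0.529, -0.0, -0.0]
ft_force: [0.3, 1.7, 0.2]
finger_gap: 0.0153
```

Run:
```python
from h import *
s=r.sense();im,d=get_image("wrist");cv2.imwrite("pics/w9.png",im)
import pickle;pickle.dump(s,open("pics/w9.pkl","wb"))
print(s["position"],s["ft_force"],s["finger_gap"])
a=cv2.resize(im[210:410,220:420],(600,600),interpolation=cv2.INTER_CUBIC)
a=np.clip((a/255.)**.45*255,0,255).astype(np.uint8);cv2.imwrite("pics/crop9.png",a)
```

```text
[ 0.5176 -0.3005 -0.0055] [0.3199 1.7363 0.2411] 0.015315261507541198
```

View pics/crop9.png

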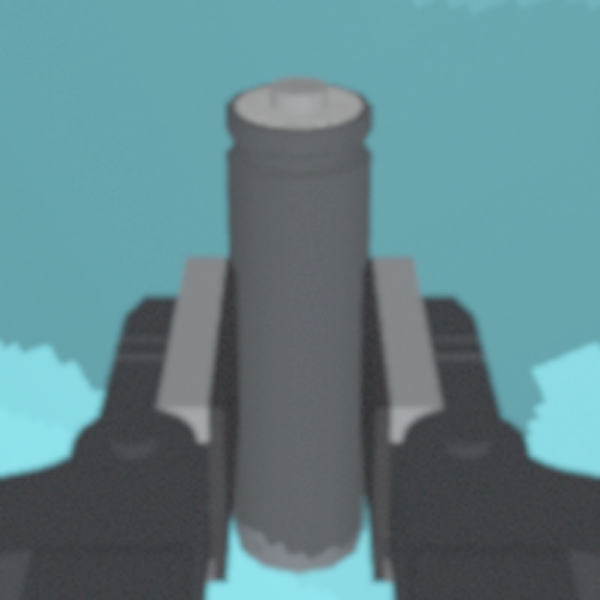

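Emit:
carry_out:
  deltas: "0 0 0.04 0 0 0 10; 0 0 0.08 0 0 0 10; 0 0 0.16 0 0 0 10; 0 0 0.24 0 0 0 10; 0 0 0.24 0 0 0 10; 0 0 0.24 0 0 0 10"

```text
time: 8.28
position: [0.5191, -0.3016, 0.1171]
tcp_rot: [0.848, 0.529, 0.001, 0.003]
ft_force: [-0.8, 1.1, -1.3]
finger_gap: 0.0156
```

Run:
```python
from h import *
s=r.sense();im,d=get_image("wrist");cv2.imwrite("pics/w10.png",im)
import pickle;pickle.dump(s,open("pics/w10.pkl","wb"))
print(s["position"],s["tcp_rot"],s["ft_force"],s["finger_gap"])
P=toolpts(d,[319],range(240,410,6));print(P[:,[0,2]])
a=cv2.resize(im[210:410,220:420],(400,400),interpolation=cv2.INTER_CUBIC)
a=np.clip((a/255.)**.45*255,0,255).astype(np.uint8)
im,d=get_image("scene");x,y=proj("scene",[s["position"]])[0].astype(int)
b=cv2.resize(im[y-50:y+30,x-40:x+40],(400,400),interpolation=cv2.INTER_CUBIC)
b=np.clip((b/255.)**.5*255,0,255).astype(np.uint8)
cv2.imwrite("pics/crop10.png",np.hstack([a,b]))
```

```text
[ 0.5191 -0.3016  0.1171] [0.8484 0.5293 0.0014 0.0025] [-0.8278  1.0843 -1.2693] 0.015640526361163143
[[  32.7749  -16.6487]
 [  31.2433  -18.7076]
 [  30.1826  -21.8982]
 [  28.7536  -23.9351]
 [  26.0368  -22.7145]
 [  23.7968  -22.7641]
 [  22.1433  -24.1849]
 [  19.5741  -23.5672]
 [  17.3555  -23.7793]
 [  14.7226  -23.1948]
 [  12.2268  -22.9687]
 [  10.0105  -23.3331]
 [   8.1443  -24.3578]
 [   5.1406  -23.3739]
 [   2.3353  -22.8393]
 [   0.5045  -23.9875]
 [  -2.5916  -23.1023]
 [  -5.6329  -22.4049]
 [  -7.5153  -23.532 ]
 [ -10.4522  -23.1117]
 [ -12.9307  -23.4111]
 [ -15.4604  -23.6728]
 [ -18.6622  -23.0743]
 [ -21.2062  -23.4097]
 [ -24.2335  -23.1677]
 [ -26.7026  -23.6723]
 [ -29.3346  -24.0057]
 [-153.0772  116.2909]
 [-159.2452  116.2426]]
```

View pics/crop10.png

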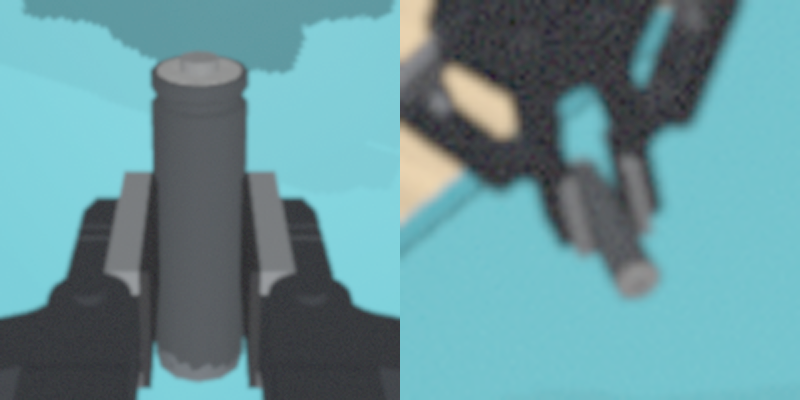

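Run:
```python
from h import *
import pickle
c=calibration("wrist");T=np.array(c["T_tool_cam"])
uv=np.array([[319.5,252.5],[319.5,400]])
p=cv2.undistortPoints(uv.reshape(-1,1,2),np.array(c["intrinsics"]),np.array(c["D"])).reshape(-1,2)
d=np.c_[p,[1,1]]@T[:3,:3].T
for z in(-.0233,-.0238): print(T[:3,3]+d*((z-T[2,3])/d[:,2])[:,None])
s=pickle.load(open("pics/w1.pkl","rb"))
im=cv2.imread("pics/w1.png");t=cv2.imread("pics/top0.png")
for n,I,roi,ss in (("wrist",im,(190,235,390,375),s),("top",t,(262,165,325,277),None)):
    h=cv2.cvtColor(I,cv2.COLOR_BGR2HSV);m=np.zeros(I.shape[:2],np.uint8);x0,y0,x1,y1=roi
    k=((h[...,1]<110)&(h[...,2]>60)).astype(np.uint8);m[y0:y1,x0:x1]=k[y0:y1,x0:x1]
    cn=max(cv2.findContours(m,0,1)[0],key=cv2.contourArea);re=cv2.minAreaRect(cn)
    W=ray(n,cv2.boxPoints(re),.012,ss)[:,:2];print(n,re);print(W)
    e=[W[1]-W[0],W[2]-W[1]];L=[np.linalg.norm(v) for v in e];v=e[int(np.argmax(L))];print(L,np.degrees(np.arctan2(v[1],v[0])),W.mean(0))
```

```text
[[ 0.0305  0.0003 -0.0233]
 [-0.0319  0.0004 -0.0233]]
[[ 0.0307  0.0003 -0.0238]
 [-0.0315  0.0004 -0.0238]]
wrist ((289.1653747558594, 307.7269287109375), (165.93936157226562, 75.33927917480469), 15.255118370056152)
[[0.5086 0.0137]
 [0.5078 0.1016]
 [0.677  0.1099]
 [0.6903 0.0193]]
[np.float64(0.08782434828393713), np.float64(0.16943120875266685)] 2.829859747523461 [0.5959 0.0611]
top ((292.9248046875, 222.3717041015625), (96.91818237304688, 47.56108856201172), 86.18592071533203)
[[0.6783 0.1088]
 [0.6833 0.024 ]
 [0.5101 0.0156]
 [0.5058 0.0993]]
[np.float64(0.08492249019777946), np.float64(0.17341638876246313)] -177.2165668841198 [0.5944 0.0619]
```

Emit:
carry_out:
  deltas: "0.01 0.05 0.09 0 0 -0.08 10; 0.02 0.1 0.09 0 0 -0.16 10; 0.03 0.17 0.09 0 0 -0.24 10; 0.04 0.25 0.09 0 0 -0.32 10; 0.06 0.35 0.09 0 0 -0.4 10; 0.06 0.43 0.09 0 0 -0.48 10; 0.06 0.5 0.09 0 0 -0.56 10; 0.06 0.544 0.09 0 0 -0.62 10; 0.06 0.544 0.09 0 0 -0.68 10; 0.06 0.544 0.09 0 0 -0.68 10; 0.06 0.544 0.09 0 0 -0.68 10"

```text
time: 9.3
position: [0.5467, -0.0288, 0.1581]
tcp_rot: [1.0, 0.025, -0.002, 0.001]
ft_force: [-0.8, -0.5, -1.1]
finger_gap: 0.015
```

Run:
```python
from h import *
s=r.sense();im,d=get_image("wrist");cv2.imwrite("pics/w11.png",im);np.save("pics/w11.npy",d)
import pickle;pickle.dump(s,open("pics/w11.pkl","wb"))
print(s["position"],s["tcp_rot"],s["ft_force"],s["finger_gap"],s["qpos"])
R=Ro.from_quat(s["tcp_rot"]).as_matrix();print(R)
```

```text
[ 0.5467 -0.0288  0.1581] [ 0.9997  0.0249 -0.0017  0.0007] [-0.8256 -0.4742 -1.0539] 0.015007267007922214 [-0.4579  0.633   0.7578  1.8132 -0.5355  0.916  -0.9792]
[[ 0.9988  0.0497 -0.0033]
 [ 0.0497 -0.9988 -0.0014]
 [-0.0034  0.0013 -1.    ]]
```

View pics/w11.png

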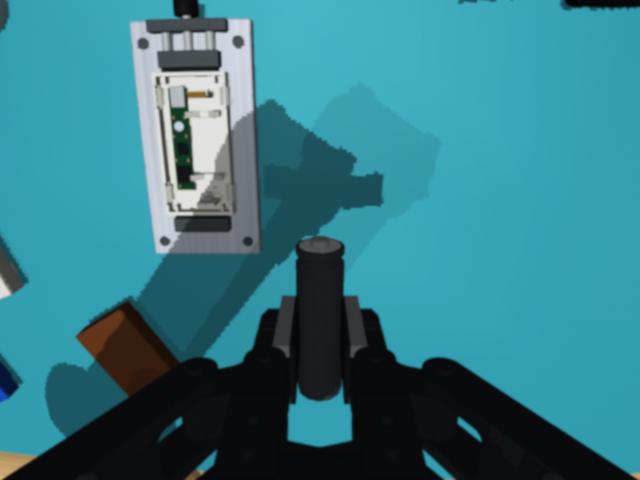

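Run:
```python
from h import *
im=cv2.imread("pics/w11.png")
a=cv2.resize(im[50:240,120:270],(474,600),interpolation=cv2.INTER_CUBIC)
a=np.clip((a/255.)**.7*255,0,255).astype(np.uint8)
cv2.imwrite("pics/crop11.png",a)
```

```text
(no output)
```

View pics/crop11.png

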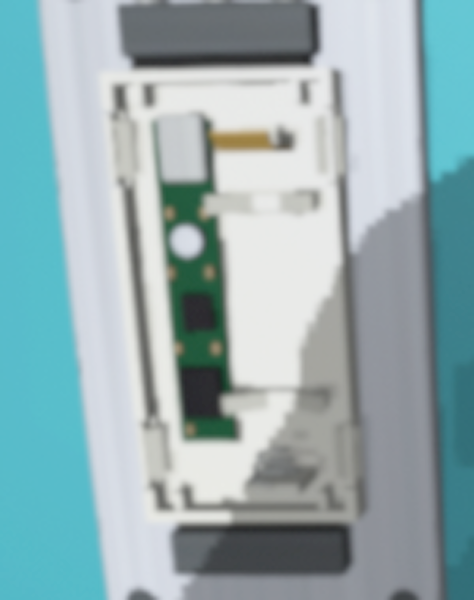

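Run:
```python
from h import *
import pickle
s=pickle.load(open("pics/w11.pkl","rb"))
f=lambda u,v:[120+u/3.16,50+v/3.158]
A=ray("wrist",[f(100,70),f(335,67),f(358,515),f(148,520)],.023,s)[:,:2]
print(A,A.mean(0));
e=lambda a,b:(np.linalg.norm(a-b),np.degrees(np.arctan2(*(a-b)[::-1])))
print(e(A[0],A[3]),e(A[1],A[2]),e(A[0],A[1]),e(A[3],A[2]))
# holder corners on z=.012
B=ray("wrist",[[131,22],[252,20],[259.5,252],[155.5,252]],.012,s)[:,:2];print(B,B.mean(0));print(e(B[0],B[3]),e(B[1],B[2]),e(B[0],B[1]),e(B[3],B[2]))
# brass plate
print(ray("wrist",[f(212,138),f(278,138)],.033,s),ray("wrist",[f(212,145),f(278,145)],.023,s))
d=np.load("pics/w11.npy")
# depth derived points along rim
K,D,R,o=campose("wrist",s)
def W(u,v):
    p=cv2.undistortPoints(np.array([[[u,v]]],float),np.array(K),np.array(D)).ravel();z=d[int(round(v)),int(round(u))];return o+R@np.array([p[0]*z,p[1]*z,z])
for u,v in [(105,250),(345,250),(215,73),(245,140),(270,400),(270,200),(285,470)]: print((u,v),W(*f(u,v)))
```

```text
[[0.6415 0.0885]
 [0.6436 0.0378]
 [0.5453 0.0337]
 [0.5417 0.0834]] [0.593  0.0608]
(np.float64(0.09986573345419122), np.float64(2.913617679048876)) (np.float64(0.09834928135094274), np.float64(2.38727195165838)) (np.float64(0.05077187461158088), np.float64(92.41471023511653)) (np.float64(0.04987814176313988), np.float64(94.15261223092556))
[[0.6747 0.1059]
 [0.678  0.0225]
 [0.5115 0.0157]
 [0.5071 0.0989]] [0.5928 0.0607]
(np.float64(0.16777913797908314), np.float64(2.394146679445634)) (np.float64(0.1666446932000059), np.float64(2.3272407982619234)) (np.float64(0.08347772779114426), np.float64(92.23544868144954)) (np.float64(0.08328771094806033), np.float64(93.0155911953297))
[[0.6281 0.0615 0.033 ]
 [0.6286 0.0476 0.033 ]] [[0.6267 0.0646 0.023 ]
 [0.6272 0.0502 0.023 ]]
(105, 250) [0.6027 0.0937 0.0125]
(345, 250) [0.6051 0.0372 0.0168]
(215, 73) [0.6415 0.0632 0.0239]
(245, 140) [0.628  0.0545 0.0332]
(270, 400) [0.5704 0.0549 0.0176]
(270, 200) [0.6154 0.0533 0.019 ]
(285, 470) [0.5575 0.0481 0.032 ]
```

Emit:
carry_out:
  deltas: "0.05 0.08 0 0 0 0 10; 0.092 0.163 -0.04 0 0 0 10; 0.092 0.163 -0.08 0 0 0 10; 0.092 0.163 -0.14 0 0 0 10; 0.092 0.163 -0.19 0 0 0 10; 0.092 0.163 -0.19 0 0 0 10; 0.092 0.163 -0.19 0 0 0 10; 0.092 0.163 -0.19 0 0 0 10"

```text
time: 10.02
position: [0.5948, 0.0509, 0.066]
tcp_rot: [1.0, 0.023, 0.001, 0.0]
ft_force: [0.6, -1.0, -0.6]
finger_gap: 0.0154
```

Run:
```python
from h import *
s=r.sense();im,d=get_image("wrist");cv2.imwrite("pics/w12.png",im);np.save("pics/w12.npy",d)
import pickle;pickle.dump(s,open("pics/w12.pkl","wb"))
print(s["position"],s["tcp_rot"],s["ft_force"],s["finger_gap"],s["qpos"])
R=Ro.from_quat(s["tcp_rot"]).as_matrix();print(R)
```

```text
[0.5948 0.0509 0.066 ] [0.9997 0.0227 0.0012 0.0004] [ 0.6061 -1.0086 -0.64  ] 0.015368998686517001 [-0.51    0.8096  0.6643  1.755  -0.6618  0.8113 -1.049 ]
[[ 0.999   0.0454  0.0024]
 [ 0.0454 -0.999  -0.0008]
 [ 0.0024  0.0009 -1.    ]]
```

View pics/w12.png

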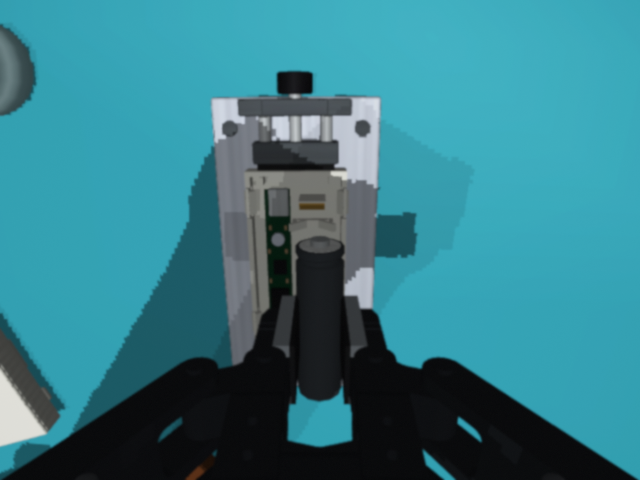

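Run:
```python
from h import *
im=cv2.imread("pics/w12.png")
a=cv2.resize(im[85:265,200:400],(800,720),interpolation=cv2.INTER_CUBIC)[60:660]
a=np.clip((a/255.)**.6*255,0,255).astype(np.uint8)
cv2.imwrite("pics/crop12.png",a)
```

```text
(no output)
```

View pics/crop12.png

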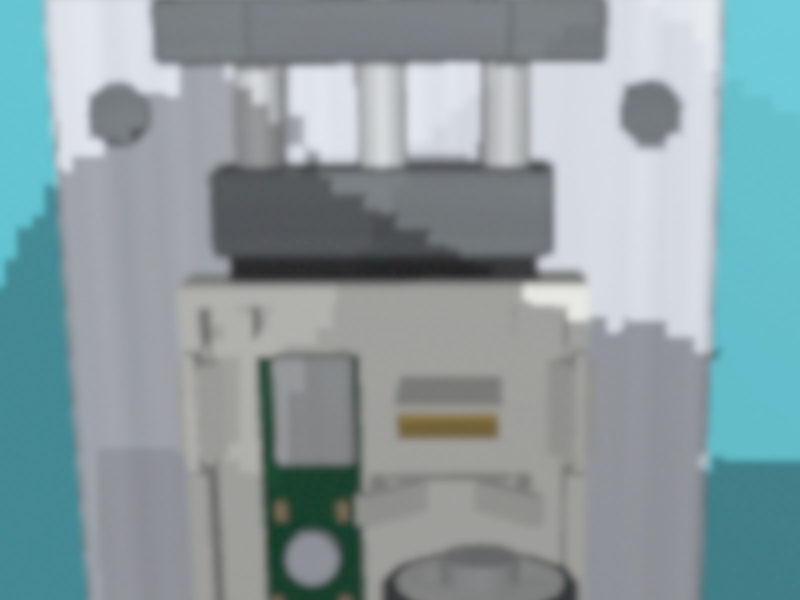

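Run:
```python
from h import *
import pickle
s=pickle.load(open("pics/w12.pkl","rb"));d=np.load("pics/w12.npy")
f=lambda u,v:[200+u/4,85+(v+60)/4]
K,D,R,o=campose("wrist",s)
def W(u,v):
    u,v=f(u,v)
    p=cv2.undistortPoints(np.array([[[u,v]]],float),np.array(K),np.array(D)).ravel();z=d[int(round(v)),int(round(u))];return o+R@np.array([p[0]*z,p[1]*z,z])
A=ray("wrist",[f(183,283),f(586,283)],.023,s);print("rim",A,A.mean(0))
print("hold",ray("wrist",[[213,98],[381,97],f(90,600),f(700,540)],.012,s))
for u,v in [(448,426),(420,426),(480,426),(448,385),(448,395),(300,285),(480,287),(385,450),(450,480),(400,510),(510,505),(450,505)]: print((u,v),W(u,v))
print("cell face in world",ray("wrist",[f(480,615),[319.5,252.5],[319.5,400]],s["position"][2]+.0233,s))
```

```text
rim [[0.6416 0.0881 0.023 ]
 [0.6438 0.0393 0.023 ]] [0.6427 0.0637 0.023 ]
hold [[0.6751 0.1061 0.012 ]
 [0.6791 0.0239 0.012 ]
 [0.5958 0.1031 0.012 ]
 [0.6083 0.0208 0.012 ]]
(448, 426) [0.6281 0.0552 0.0343]
(420, 426) [0.628  0.0584 0.0346]
(480, 426) [0.6284 0.0514 0.035 ]
(448, 385) [0.63   0.0555 0.021 ]
(448, 395) [0.6299 0.0554 0.0263]
(300, 285) [0.6421 0.0739 0.0233]
(480, 287) [0.6427 0.0521 0.0227]
(385, 450) [0.6194 0.0634 0.014 ]
(450, 480) [0.6167 0.0547 0.0176]
(400, 510) [0.6136 0.0609 0.0217]
(510, 505) [0.6156 0.047  0.0239]
(450, 505) [0.6134 0.0546 0.0177]
cell face in world [[0.6253 0.0514 0.0893]
 [0.6258 0.0516 0.0893]
 [0.5635 0.0487 0.0893]]
```

Emit:
carry_out:
  deltas: "-0.007 0.006 0 0 0 0 10; -0.007 0.006 -0.03 0 0 0 10; -0.007 0.006 -0.05 0 0 0 10; -0.007 0.006 -0.05 0 0 0 10; -0.007 0.006 -0.05 0 0 0 10; -0.007 0.006 -0.05 0 0 0 10"

```text
time: 10.57
position: [0.5906, 0.0558, 0.0402]
tcp_rot: [1.0, 0.024, 0.001, 0.0]
ft_force: [0.0, -0.4, 0.2]
finger_gap: 0.0155
```

```bash
cat > look.py <<'E'
from h import *
import sys,pickle
n=sys.argv[1];x0,y0,x1,y1=map(int,sys.argv[2:6])
s=r.sense();im,d=get_image("wrist");cv2.imwrite(f"pics/{n}.png",im);np.save(f"pics/{n}.npy",d)
pickle.dump(s,open(f"pics/{n}.pkl","wb"))
k=min(800/(x1-x0),600/(y1-y0));print("scale",k)
print(s["time"],s["position"],s["ft_force"],s["finger_gap"]);print(Ro.from_quat(s["tcp_rot"]).as_matrix())
a=cv2.resize(im[y0:y1,x0:x1],None,fx=k,fy=k,interpolation=cv2.INTER_CUBIC)
a=np.clip((a/255.)**.6*255,0,255).astype(np.uint8);cv2.imwrite(f"pics/c{n}.png",a)
E
python3 look.py w13 220 100 400 235
```

```text
scale 4.444444444444445
10.5667 [0.5906 0.0558 0.0402] [ 0.0115 -0.4156  0.2465] 0.015468971692955254
[[ 0.9989  0.0474  0.001 ]
 [ 0.0474 -0.9989 -0.0001]
 [ 0.001   0.0001 -1.    ]]
```

Run:
```python
from h import *
im=cv2.imread("pics/w13.png")
a=cv2.resize(im[130:300,220:420],None,fx=3.5,fy=3.5,interpolation=cv2.INTER_CUBIC)
a=np.clip((a/255.)**.6*255,0,255).astype(np.uint8);cv2.imwrite("pics/cw13.png",a)
```

```text
(no output)
```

View pics/cw13.png

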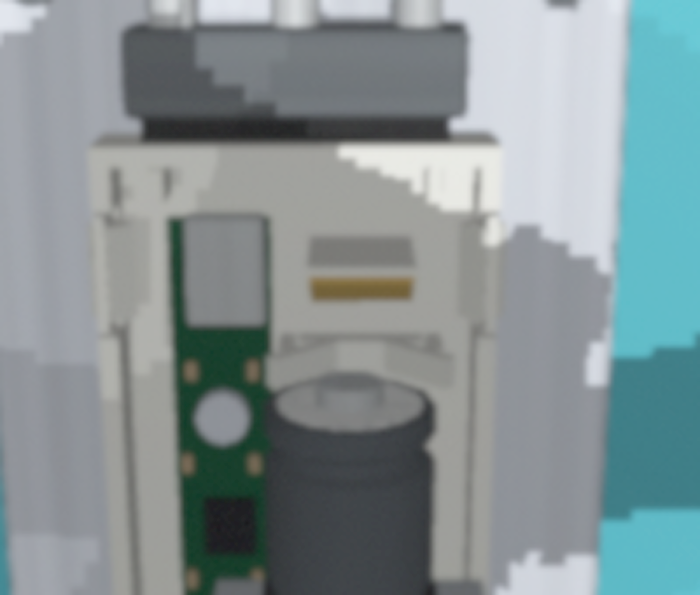

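```bash
cat > m.py <<'E'
from h import *
import pickle,sys
E
python3 - <<'E'
from h import *
import pickle
s=pickle.load(open("pics/w13.pkl","rb"));d=np.load("pics/w13.npy")
f=lambda u,v:[220+u/3.5,130+v/3.5]
K,D,R,o=campose("wrist",s)
def W(u,v):
    u,v=f(u,v)
    p=cv2.undistortPoints(np.array([[[u,v]]],float),np.array(K),np.array(D)).ravel();z=d[int(round(v)),int(round(u))];return o+R@np.array([p[0]*z,p[1]*z,z])
A=ray("wrist",[f(95,145),f(499,145)],.023,s);print("rim",A,A.mean(0))
print("plate bottom",ray("wrist",[f(311,279),f(412,279)],.034,s).mean(0),W(360,288))
z=s["position"][2]+.0233
c=ray("wrist",[f(350,430),[319.5,400]],z,s);print("cell ends",c)
side=ray("wrist",[f(266,520),f(434,520)],z-.009+.003,s);print(side.mean(0))
u=np.array([.999,.0459]);v=np.array([-.0459,.999])
ctr=A.mean(0)[:2]-.05*u;bay=ctr-.008*v;cc=c[0][:2]-.03*u
print("ctr",ctr,"bay",bay,"cell",cc,"in case axes",(cc-bay)@u,(cc-bay)@v)
print(np.degrees(np.arctan2(*(A[0]-A[1])[[0,1]]*[1,1])))
E
```

```text
rim [[0.6414 0.088  0.023 ]
 [0.6438 0.0394 0.023 ]] [0.6426 0.0637 0.023 ]
plate bottom [0.6291 0.0553 0.034 ] [0.6282 0.0554 0.0345]
cell ends [[0.6215 0.0563 0.0635]
 [0.5593 0.0534 0.0635]]
[0.6092 0.0557 0.0575]
ctr [0.5926 0.0614] bay [0.593  0.0534] cell [0.5915 0.0549] in case axes -0.0013843287473331183 0.0015659410996147715
-2.742206439945875
```

Emit:
carry_out:
  deltas: "0.002 -0.003 0 0 0 -0.002 10; 0.002 -0.003 -0.01 0 0 -0.002 10; 0.002 -0.003 -0.02 0 0 -0.002 10; 0.002 -0.003 -0.026 0 0 -0.002 10; 0.002 -0.003 -0.026 0 0 -0.002 10; 0.002 -0.003 -0.026 0 0 -0.002 10"

```text
time: 11.12
position: [0.5911, 0.0545, 0.0262]
tcp_rot: [1.0, 0.022, -0.0, 0.0]
ft_force: [-0.4, -1.7, -0.6]
finger_gap: 0.0154
```

```bash
python3 look.py w14 220 130 420 280
```

```text
scale 4.0
11.1167 [0.5911 0.0545 0.0262] [-0.3579 -1.6991 -0.5785] 0.015432867843904973
[[ 0.999   0.0443 -0.0005]
 [ 0.0443 -0.999  -0.    ]
 [-0.0005  0.     -1.    ]]
```

View pics/cw14.png

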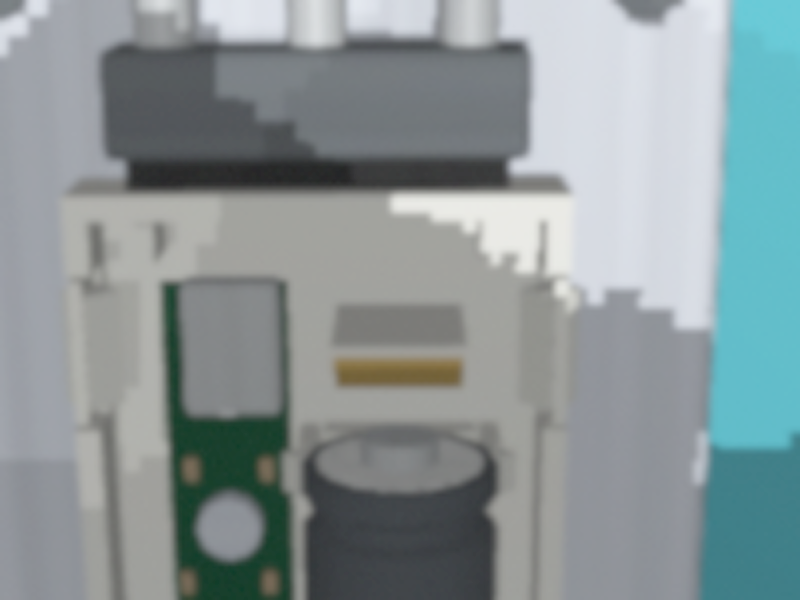

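```bash
cat > meas.py <<'E'
from h import *
import pickle,sys
def meas(n,f,TL,TR,face,axz=.0143):
    s=pickle.load(open(f"pics/{n}.pkl","rb"))
    A=ray("wrist",[f(*TL),f(*TR)],.023,s)
    z=s["position"][2]+axz+.009
    c=ray("wrist",[f(*face)],z,s)
    e=A[0]-A[1];yaw=np.arctan2(-e[0],e[1]);yaw0=.0462
    u=np.array([np.cos(yaw0),np.sin(yaw0)]);v=np.array([-u[1],u[0]])
    ctr=A.mean(0)[:2]-.05*u;bay=ctr-.008*v;cc=c[0][:2]-.03*u
    print(A,"w",np.linalg.norm(e),"yaw",yaw,"ctr",ctr,"bay",bay,"cell",cc,"rel",(cc-bay)@u,(cc-bay)@v)
E
python3 - <<'E'
from meas import *
f=lambda u,v:[220+u/4,130+v/4]
meas("w14",f,(65,192),(571,192),(400,493))
meas("w14",f,(65,190),(571,190),(400,491))
E
```

```text
[[0.6416 0.0885 0.023 ]
 [0.6438 0.0392 0.023 ]] w 0.04928339306325869 yaw 0.04464060444571226 ctr [0.5928 0.0615] bay [0.5932 0.0535] cell [0.5919 0.0535] rel -0.0012336755432558123 1.5613427489160767e-05
[[0.6418 0.0885 0.023 ]
 [0.644  0.0392 0.023 ]] w 0.049265595701692574 yaw 0.044630729921567795 ctr [0.593  0.0615] bay [0.5934 0.0535] cell [0.5921 0.0535] rel -0.00124706353270321 1.8522610881369385e-05
```

Emit:
carry_out:
  deltas: "0.0014 0 -0.003 0 0 0 10; 0.0014 0 -0.008 0 0 0 10; 0.0014 0 -0.013 0 0 0 10; 0.0014 0 -0.018 0 0 0 10; 0.0014 0 -0.021 0 0 0 10; 0.0014 0 -0.021 0 0 0 10; 0.0014 0 -0.021 0 0 0 10"

```text
time: 11.75
position: [0.5919, 0.0545, 0.0159]
tcp_rot: [1.0, 0.022, -0.0, -0.0]
ft_force: [0.6, -0.5, -1.1]
finger_gap: 0.0152
```

```bash
python3 look.py w15 220 130 420 280
```

```text
scale 4.0
11.75 [0.5919 0.0545 0.0159] [ 0.6215 -0.4996 -1.139 ] 0.015207016600440252
[[ 0.999   0.0444 -0.0001]
 [ 0.0444 -0.999   0.    ]
 [-0.0001 -0.     -1.    ]]
```

View pics/cw15.png

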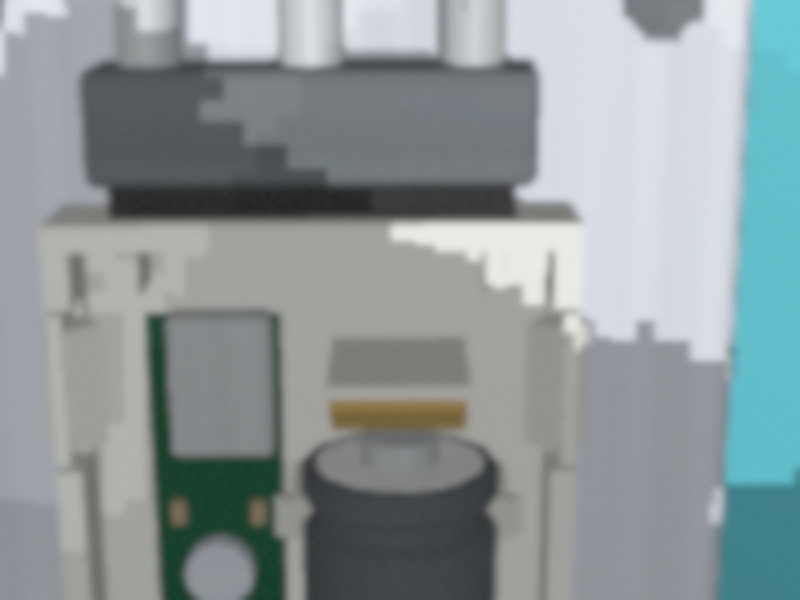

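Emit:
carry_out:
  deltas: "0 0 -0.002 0 0 0 10; 0 0 -0.004 0 0 0 10; 0 0 -0.004 0 0 0 10; 0 0 -0.004 0 0 0 10"

```text
time: 12.13
position: [0.5919, 0.0544, 0.0141]
tcp_rot: [1.0, 0.022, 0.0, -0.0]
ft_force: [0.6, 0.8, -0.6]
finger_gap: 0.0155
```

```bash
python3 look.py w16 220 130 420 280
```

```text
scale 4.0
12.1333 [0.5919 0.0544 0.0141] [ 0.596   0.7852 -0.5998] 0.015516962654731263
[[ 0.999   0.0443  0.    ]
 [ 0.0443 -0.999   0.    ]
 [ 0.     -0.     -1.    ]]
```

View pics/cw16.png

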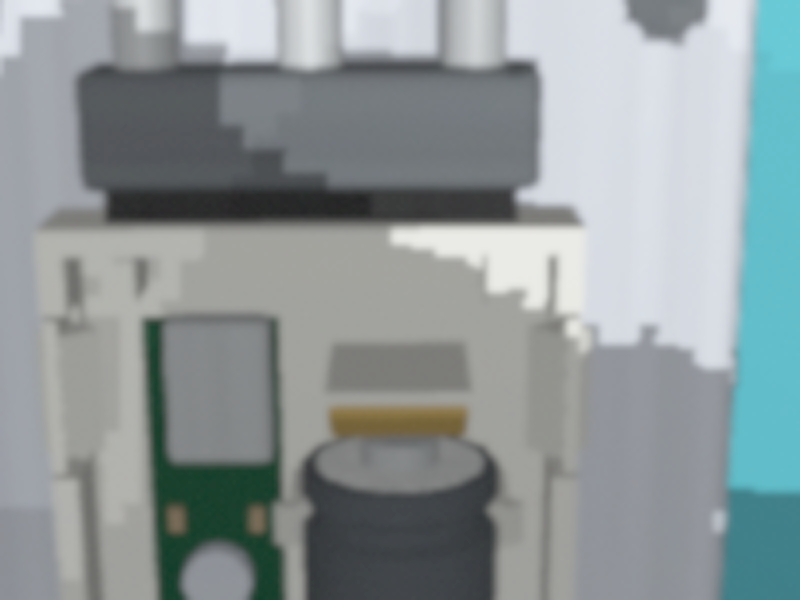

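Emit:
carry_out:
  deltas: "0 0 -0.001 0 0 0 10; 0 0 -0.002 0 0 0 10; 0 0 -0.002 0 0 0 10; 0 0 -0.002 0 0 0 10"

```text
time: 12.52
position: [0.5921, 0.0544, 0.0134]
tcp_rot: [1.0, 0.022, 0.0, -0.0]
ft_force: [-0.9, 0.2, 3.2]
finger_gap: 0.0153
```

Emit:
carry_out:
  deltas: "0 0 0 0 0 0 18; 0 0 0 0 0 0 22; 0 0 0 0 0 0 28; 0 0 0 0 0 0 28; 0 0 0 0 0 0 28"

```text
time: 12.93
position: [0.5917, 0.0545, 0.0129]
tcp_rot: [1.0, 0.022, -0.0, -0.0]
ft_force: [-0.5, 0.1, -0.9]
finger_gap: 0.0277
```

Emit:
carry_out:
  deltas: "0 0 0.01 0 0 0 28; 0 0 0.03 0 0 0 28; 0 0 0.08 0 0 0 28; 0 0 0.15 0 0 0 28; -0.05 0 0.22 0 0 0 28; -0.08 0 0.26 0 0 0 28; -0.08 0 0.26 0 0 0 28; -0.08 0 0.26 0 0 0 28"

```text
time: 13.6
position: [0.5525, 0.0546, 0.1451]
tcp_rot: [1.0, 0.022, 0.002, -0.001]
ft_force: [0.6, -0.4, 0.1]
finger_gap: 0.0281
```

```bash
python3 look.py w17 200 30 400 290
```

```text
scale 2.3076923076923075
13.6 [0.5525 0.0546 0.1451] [ 0.5747 -0.3725  0.1401] 0.028141853324216357
[[ 0.999   0.0442  0.0037]
 [ 0.0442 -0.999   0.0013]
 [ 0.0037 -0.0011 -1.    ]]
```

View pics/cw17.png

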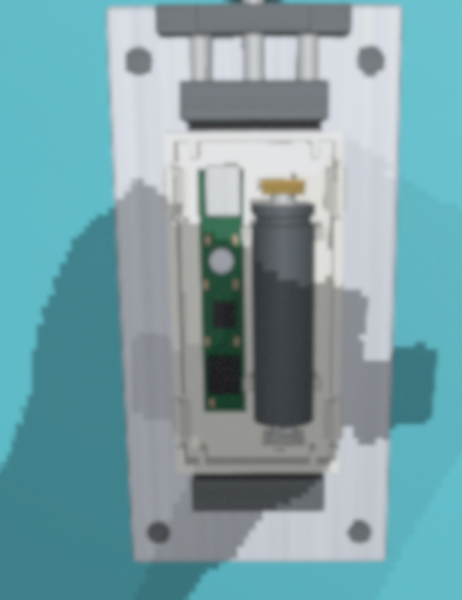

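Emit:
carry_out:
  deltas: "-0.03 0.08 0 0 0 0.07 50; -0.05 0.16 0 0 0 0.14 85; -0.07 0.24 0 0 0 0.2 85; -0.09 0.32 0 0 0 0.23 85; -0.095 0.4 0 0 0 0.23 85; -0.095 0.42 0 0 0 0.23 85; -0.095 0.42 -0.02 0 0 0.23 85; -0.095 0.42 -0.02 0 0 0.23 85; -0.095 0.42 -0.02 0 0 0.23 85"

```text
time: 14.4
position: [0.5042, 0.2619, 0.1316]
tcp_rot: [0.98, 0.2, -0.001, 0.001]
ft_force: [0.8, -1.3, -0.2]
finger_gap: 0.0851
```

```bash
python3 - <<'E'
from h import *
import pickle
d=np.load("pics/w17.npy");s=pickle.load(open("pics/w17.pkl","rb"));K,D,R,o=campose("wrist",s)
def W(u,v):
    p=cv2.undistortPoints(np.array([[[u,v]]],float),np.array(K),np.array(D)).ravel();z=np.median(d[int(v)-1:int(v)+2,int(u)-1:int(u)+2]);return o+R@np.array([p[0]*z,p[1]*z,z])
f=lambda u,v:(200+u/2.3077,30+v/2.3077)
for q in [(283,240),(283,280),(283,330),(283,380),(283,410),(270,138),(282,186)]: print(q,W(*f(*q)))
E
python3 look.py w18 0 0 640 480
```

```text
(283, 240) [0.6136 0.0548 0.0371]
(283, 280) [0.6029 0.0542 0.0373]
(283, 330) [0.589  0.0536 0.0373]
(283, 380) [0.5747 0.0529 0.0369]
(283, 410) [0.5659 0.0525 0.0366]
(270, 138) [0.6405 0.0596 0.023 ]
(282, 186) [0.6278 0.0557 0.0348]
scale 1.25
14.4 [0.5042 0.2619 0.1316] [ 0.8163 -1.2664 -0.2006] 0.08512407705927136
[[ 0.92    0.3918 -0.0023]
 [ 0.3918 -0.92   -0.0032]
 [-0.0034  0.0021 -1.    ]]
```

View pics/w18.png

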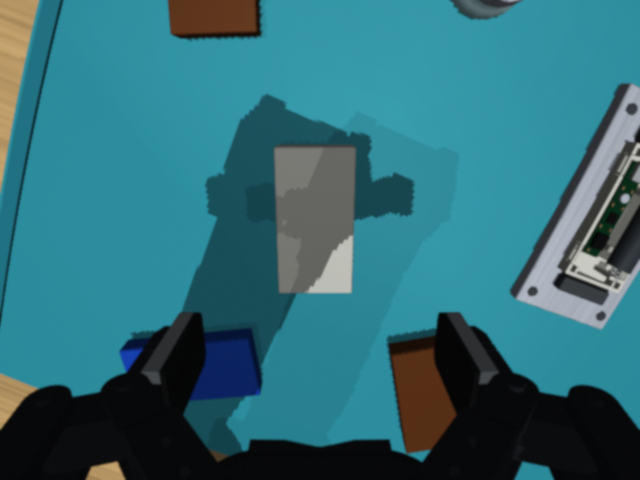

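Run:
```python
from h import *
import pickle
im=cv2.imread("pics/w18.png");s=pickle.load(open("pics/w18.pkl","rb"))
h=cv2.cvtColor(im,cv2.COLOR_BGR2HSV);m=((h[...,1]<70)&(h[...,2]>70)).astype(np.uint8);m[:, :230]=0;m[:,400:]=0;m[:120]=0;m[310:]=0
c=max(cv2.findContours(m,0,1)[0],key=cv2.contourArea);ap=cv2.approxPolyDP(c,6,True).reshape(-1,2);print(ap)
A=ray("wrist",[[274.5,149],[356,148],[352.5,293.5],[278,293]],.025,s)[:,:2];print(A,A.mean(0))
e=lambda a,b:(np.linalg.norm(a-b),np.degrees(np.arctan2(*(a-b)[::-1])))
print(e(A[0],A[3]),e(A[1],A[2]),e(A[0],A[1]),e(A[3],A[2]))
B=ray("wrist",[[389,340],[450,332],[262,390],[252,330]],.0175,s)[:,:2]
R=Ro.from_quat(s["tcp_rot"]).as_matrix()
print((B-A.mean(0))@R[:2,:2])
```

```text
[[278 145]
 [279 292]
 [350 292]
 [355 148]]
[[0.5406 0.3073]
 [0.5613 0.2603]
 [0.4682 0.2201]
 [0.4479 0.2687]] [0.5045 0.2641]
(np.float64(0.10042341554883652), np.float64(22.593896372084654)) (np.float64(0.10144881245878905), np.float64(23.344183404569403)) (np.float64(0.0514084007481427), np.float64(113.80811903273204)) (np.float64(0.05272533939652889), np.float64(112.67287203794781))
[[-0.0939  0.056 ]
 [-0.0874  0.1025]
 [-0.1409 -0.0432]
 [-0.0851 -0.048 ]]
```

Emit:
carry_out:
  deltas: "0 0.004 -0.06 0 0 0 75; 0 0.004 -0.13 0 0 0 75; 0 0.004 -0.2 0 0 0 75; 0 0.004 -0.24 0 0 0 75; 0 0.004 -0.255 0 0 0 75; 0 0.004 -0.255 0 0 0 75; 0 0.004 -0.255 0 0 0 75"

```text
time: 15.03
position: [0.5057, 0.2652, 0.0065]
tcp_rot: [0.98, 0.2, 0.001, 0.0]
ft_force: [-0.7, -0.8, 0.6]
finger_gap: 0.0749
```

```bash
python3 look.py w19 150 120 490 420
```

```text
scale 2.0
15.0333 [0.5057 0.2652 0.0065] [-0.7006 -0.8437  0.6132] 0.07494906261598294
[[ 0.9197  0.3926  0.0016]
 [ 0.3926 -0.9197 -0.0002]
 [ 0.0014  0.0008 -1.    ]]
```

View pics/cw19.png

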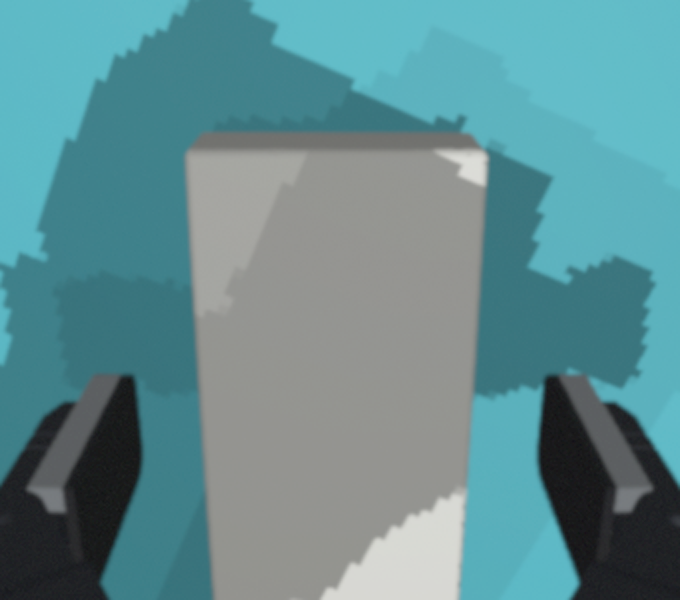

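Run:
```python
from h import *
import pickle
s=pickle.load(open("pics/w19.pkl","rb"));R=Ro.from_quat(s["tcp_rot"]).as_matrix()
A=ray("wrist",[[150+186/2,120+151/2],[150+488/2,120+151/2],[150+213/2,120+580/2],[150+460/2,120+580/2]],.025,s)
print((A-s["position"])@R)
```

```text
[[ 0.0497 -0.0254 -0.0185]
 [ 0.0497  0.026  -0.0184]
 [-0.041  -0.0254 -0.0186]
 [-0.041   0.0259 -0.0186]]
```

Emit:
carry_out:
  deltas: "-0.002 -0.001 -0.01 0 0 0 75; -0.002 -0.001 -0.021 0 0 0 75; -0.002 -0.001 -0.021 0 0 0 75; -0.002 -0.001 -0.021 0 0 0 60; -0.002 -0.001 -0.021 0 0 0 45; -0.002 -0.001 -0.021 0 0 0 40; -0.002 -0.001 -0.021 0 0 0 40; -0.002 -0.001 -0.021 0 0 0 40; -0.002 -0.001 -0.021 0 0 0 40; -0.002 -0.001 -0.021 0 0 0 40"

```text
time: 15.92
position: [0.5038, 0.2662, -0.0044]
tcp_rot: [0.979, 0.201, 0.0, -0.0]
ft_force: [-0.3, -0.5, 5.6]
finger_gap: 0.051
```

```bash
python3 look.py w20 150 120 490 420
```

```text
scale 2.0
15.9167 [ 0.5038  0.2662 -0.0044] [-0.2585 -0.4513  5.627 ] 0.05095356842111036
[[ 0.9188  0.3947  0.0007]
 [ 0.3947 -0.9188  0.0007]
 [ 0.0009 -0.0004 -1.    ]]
```

View pics/cw20.png

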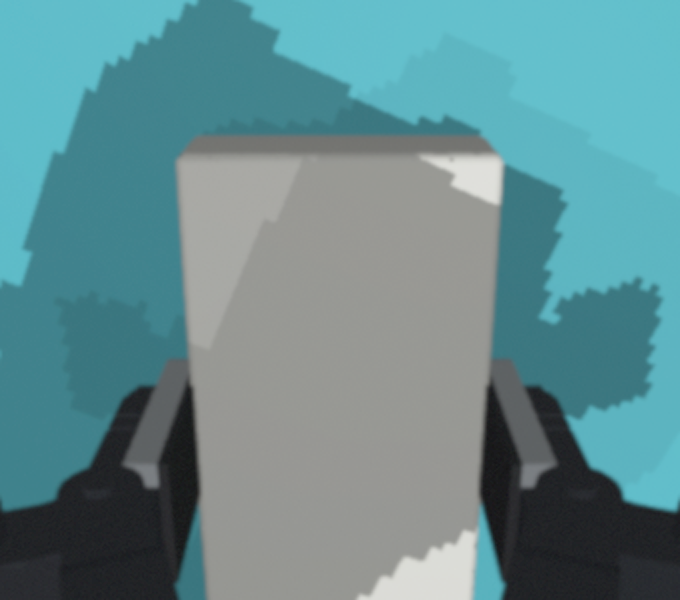

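Emit:
carry_out:
  deltas: "0 0 0.02 0 0 0 40; 0 0 0.08 0 0 0 40; 0 0 0.16 0 0 0 40; 0 0 0.24 0 0 0 40; 0 0 0.24 0 0 0 40; 0 0 0.24 0 0 0 40; 0 0 0.24 0 0 0 40"

```text
time: 16.55
position: [0.5025, 0.2661, 0.1148]
tcp_rot: [0.979, 0.202, -0.001, -0.0]
ft_force: [-0.4, -0.7, -1.5]
finger_gap: 0.0505
```

```bash
python3 look.py w21 150 120 490 420
python3 - <<'E'
from h import *
d=np.load("pics/w21.npy")
P=toolpts(d,[280,319,360],range(196,400,12)).reshape(-1,3,3)
print(P[:,:,2]);print(P[:,1,0])
E
```

```text
scale 2.0
16.55 [0.5025 0.2661 0.1148] [-0.4245 -0.7483 -1.4975] 0.0505425846334481
[[ 0.9187  0.3949 -0.0013]
 [ 0.3949 -0.9187  0.0001]
 [-0.0012 -0.0006 -1.    ]]
[[-26.5371 -26.4009 -27.352 ]
 [-29.6483 -28.3641 -29.5738]
 [-28.1765 -29.7829 -28.6916]
 [-29.0372 -28.7441 -29.0298]
 [-29.4299 -29.8344 -29.3795]
 [-30.1198 -29.3187 -30.0558]
 [-28.6295 -29.1883 -29.4582]
 [-29.2669 -29.0233 -28.2747]
 [-29.4564 -29.8597 -29.5983]
 [-28.2354 -29.7141 -29.2316]
 [-29.2792 -29.607  -28.9774]
 [-29.1838 -28.9565 -29.2335]
 [-29.7657 -29.6874 -28.1414]
 [-30.1924 -28.0707 -28.2042]
 [-29.4435 -28.7173 -29.4482]
 [-29.287  -29.4307 -29.3679]
 [-29.1638 -28.4468 -29.1817]]
[ 51.2759  47.8228  44.2643  39.9346  36.2114  31.8579  27.5457  23.1179
  19.0746  14.4734   9.7776   4.6347   0.2094  -5.8827 -10.6037 -15.3602
 -21.576 ]
```

View pics/cw21.png

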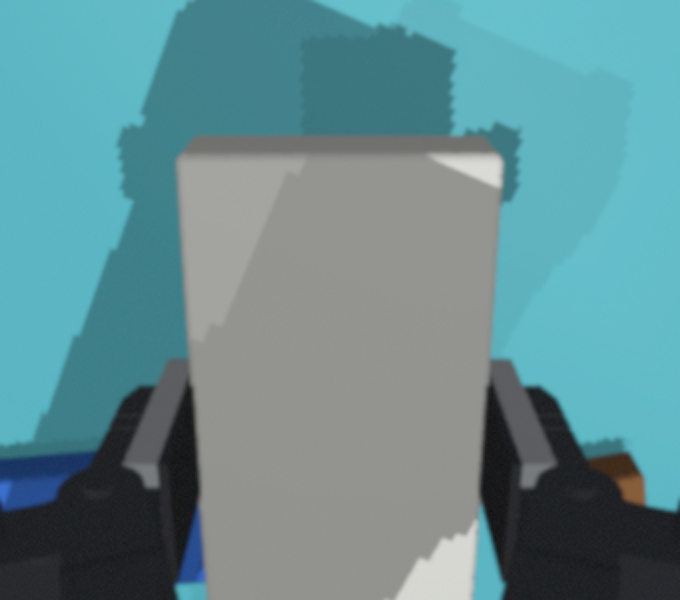

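Run:
```python
from h import *
import pickle
c=calibration("wrist");T=np.array(c["T_tool_cam"])
uv=np.array([[150+177/2,120+155/2],[150+503/2,120+155/2],[150+207/2,120+595/2],[150+474/2,120+595/2]])
p=cv2.undistortPoints(uv.reshape(-1,1,2),np.array(c["intrinsics"]),np.array(c["D"])).reshape(-1,2)
d=np.c_[p,np.ones(4)]@T[:3,:3].T
print(T[:3,3]+d*((-.0294-T[2,3])/d[:,2])[:,None])
```

```text
[[ 0.0515 -0.0248 -0.0294]
 [ 0.0515  0.0264 -0.0294]
 [-0.0351 -0.0247 -0.0294]
 [-0.035   0.0268 -0.0294]]
```

Emit:
carry_out:
  deltas: "0.03 -0.06 0 0 0 -0.06 40; 0.06 -0.12 0 0 0 -0.13 40; 0.09 -0.19 0 0 0 -0.19 40; 0.12 -0.26 0 0 0 -0.229 40; 0.15 -0.33 0 0 0 -0.229 40; 0.18 -0.38 -0.02 0 0 -0.229 40; 0.18 -0.408 -0.06 0 0 -0.229 40; 0.18 -0.408 -0.1 0 0 -0.229 40; 0.18 -0.408 -0.1 0 0 -0.229 40; 0.18 -0.408 -0.1 0 0 -0.229 40; 0.18 -0.408 -0.1 0 0 -0.229 40"

```text
time: 17.52
position: [0.5933, 0.0628, 0.0648]
tcp_rot: [1.0, 0.024, -0.0, -0.0]
ft_force: [-0.1, -0.4, 0.3]
finger_gap: 0.0505
```

```bash
python3 look.py w22 150 80 490 330
```

```text
scale 2.3529411764705883
17.5167 [0.5933 0.0628 0.0648] [-0.0792 -0.4149  0.3072] 0.050510225923365744
[[ 0.9989  0.0472 -0.0009]
 [ 0.0472 -0.9989  0.0003]
 [-0.0009 -0.0003 -1.    ]]
```

View pics/cw22.png

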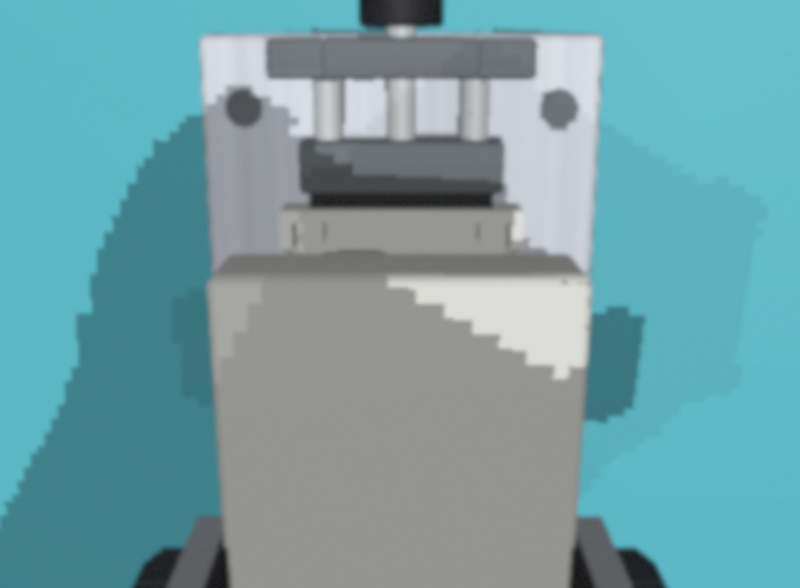

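Run:
```python
from h import *
import pickle
s=pickle.load(open("pics/w22.pkl","rb"));k=800/340
f=lambda u,v:[150+u/k,80+v/k]
z=s["position"][2]+.0294
A=ray("wrist",[f(281,209),f(521,209)],.023,s)[:,:2];C=ray("wrist",[f(208,276),f(590,276)],z,s)[:,:2];H=ray("wrist",[f(201,37),f(602,37)],.012,s)[:,:2]
yaw=.0455;u=np.array([np.cos(yaw),np.sin(yaw)]);v=np.array([-u[1],u[0]])
for n,M,L in(("rim",A,.05),("cover",C,.051),("hold",H,.085)):
    e=M[0]-M[1];print(n,M.mean(0)-L*u,np.linalg.norm(e),np.arctan2(-e[0],e[1]))
print((C.mean(0)-.051*u-A.mean(0)+.05*u)@np.c_[u,v])
```

```text
rim [0.5928 0.0617] 0.04908517734313431 0.04871325454363206
cover [0.5942 0.0622] 0.050901257133972866 0.04869882346512003
hold [0.5918 0.0617] 0.08272041970444757 0.04870411996062546
[0.0014 0.0004]
```

Emit:
carry_out:
  deltas: "-0.0026 -0.0006 -0.03 0 0 -0.0008 40; -0.0026 -0.0006 -0.06 0 0 -0.0008 40; -0.0026 -0.0006 -0.08 0 0 -0.0008 40; -0.0026 -0.0006 -0.08 0 0 -0.0008 40; -0.0026 -0.0006 -0.08 0 0 -0.0008 40; -0.0026 -0.0006 -0.08 0 0 -0.0008 40; -0.0026 -0.0006 -0.08 0 0 -0.0008 40"

```text
time: 18.15
position: [0.593, 0.0617, 0.0262]
tcp_rot: [1.0, 0.022, 0.001, 0.0]
ft_force: [0.5, 0.8, -0.7]
finger_gap: 0.0504
```

```bash
python3 look.py w23 150 80 490 330
```

```text
scale 2.3529411764705883
18.15 [0.593  0.0617 0.0262] [ 0.493   0.8188 -0.7446] 0.05042581716722539
[[ 0.999   0.0449  0.0021]
 [ 0.0449 -0.999   0.    ]
 [ 0.0021  0.0001 -1.    ]]
```

View pics/cw23.png

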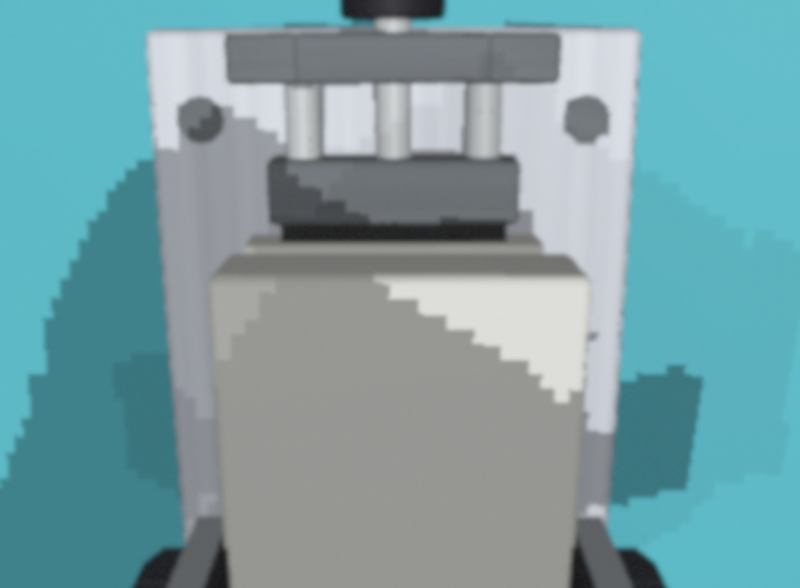

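Emit:
carry_out:
  deltas: "0 0 -0.003 0 0 0 40; 0 0 -0.003 0 0 0 40; 0 0 -0.003 0 0 0 40; 0 0 -0.003 0 0 0 40"

```text
time: 18.53
position: [0.5921, 0.0616, 0.0237]
tcp_rot: [1.0, 0.022, 0.0, -0.0]
ft_force: [-1.3, 0.3, -0.8]
finger_gap: 0.0507
```

```bash
python3 look.py w24 240 150 410 230
```

```text
scale 4.705882352941177
18.5333 [0.5921 0.0616 0.0237] [-1.2812  0.3019 -0.8085] 0.05067304887964824
[[ 0.999   0.0446  0.0001]
 [ 0.0446 -0.999   0.0001]
 [ 0.0001 -0.0001 -1.    ]]
```

View pics/cw24.png

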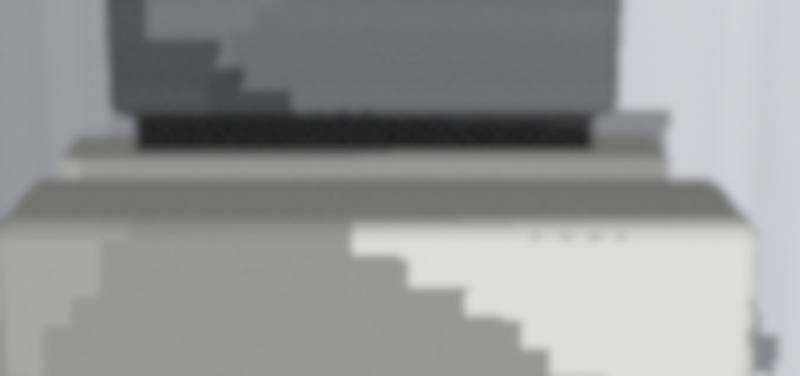

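Run:
```python
from h import *
import pickle
s=pickle.load(open("pics/w24.pkl","rb"));k=800/170
f=lambda u,v:[240+u/k,150+v/k]
z=s["position"][2]+.0294
A=ray("wrist",[f(62,157),f(667,155)],.023,s)[:,:2];C=ray("wrist",[f(0,224),f(753,224)],z,s)[:,:2]
yaw=.0455;u=np.array([np.cos(yaw),np.sin(yaw)]);v=np.array([-u[1],u[0]])
for n,M,L in(("rim",A,.05),("cover",C,.051)):
    e=M[0]-M[1];print(n,M.mean(0)-L*u,np.linalg.norm(e),np.arctan2(-e[0],e[1]))
print((C.mean(0)-.051*u-A.mean(0)+.05*u)@np.c_[u,v])
# lower edge of the cover's front wall at rim (z=TCP+.0169-.005)
B=ray("wrist",[f(10,180),f(720,180)],s["position"][2]+.0119,s);print(B.mean(0)[:2]-.051*u)
```

```text
rim [0.5926 0.0616] 0.04944736326848384 0.04928145041402877
cover [0.5929 0.0607] 0.05019479710545003 0.04607101254811697
[ 0.0002 -0.001 ]
[0.5922 0.0615]
```

Emit:
carry_out:
  deltas: "0 0.0012 0 0 0 0.0005 40; 0 0.0012 -0.004 0 0 0.0005 40; 0 0.0012 -0.008 0 0 0.0005 40; 0 0.0012 -0.012 0 0 0.0005 40; 0 0.0012 -0.012 0 0 0.0005 40; 0 0.0012 -0.012 0 0 0.0005 40"

```text
time: 19.08
position: [0.592, 0.0622, 0.0173]
tcp_rot: [1.0, 0.023, -0.0, -0.0]
ft_force: [-0.1, 0.6, 0.4]
finger_gap: 0.0501
```

Emit:
carry_out:
  deltas: "0 0 -0.002 0 0 0 40; 0 0 -0.004 0 0 0 40; 0 0 -0.004 0 0 0 40; 0 0 -0.004 0 0 0 40"

```text
time: 19.42
position: [0.5924, 0.0624, 0.0159]
tcp_rot: [1.0, 0.023, 0.0, -0.0]
ft_force: [0.6, 0.1, 0.3]
finger_gap: 0.0504
```

```bash
python3 look.py w25 150 100 490 330
```

```text
scale 2.3529411764705883
19.4167 [0.5924 0.0624 0.0159] [0.6488 0.0774 0.2624] 0.050410285583967714
[[ 0.999   0.0456  0.0006]
 [ 0.0456 -0.999   0.0004]
 [ 0.0006 -0.0003 -1.    ]]
```

View pics/cw25.png

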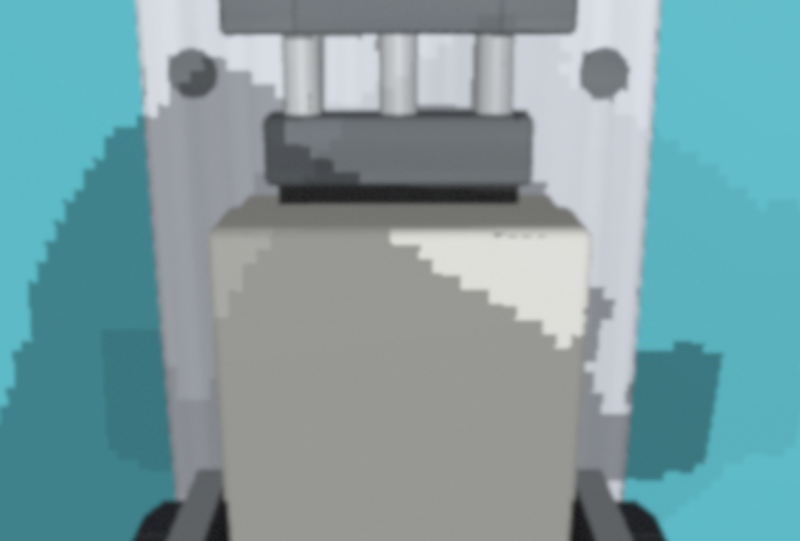

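Emit:
carry_out:
  deltas: "0 0 -0.002 0 0 0 40; 0 0 -0.004 0 0 0 40; 0 0 -0.004 0 0 0 40"

```text
time: 19.72
position: [0.5928, 0.0624, 0.0145]
tcp_rot: [1.0, 0.023, 0.001, -0.0]
ft_force: [-0.0, 1.1, 5.1]
finger_gap: 0.0505
```

Emit:
carry_out:
  deltas: "0 0 -0.002 0 0 0 40; 0 0 -0.004 0 0 0 40; 0 0 -0.004 0 0 0 40"

```text
time: 19.97
position: [0.5922, 0.0624, 0.0113]
tcp_rot: [1.0, 0.023, 0.0, -0.0]
ft_force: [0.0, 0.0, 0.8]
finger_gap: 0.0505
```

Emit:
carry_out:
  deltas: "0 0 -0.002 0 0 0 40; 0 0 -0.003 0 0 0 40; 0 0 -0.003 0 0 0 40; 0 0 -0.003 0 0 0 40"

```text
time: 20.3
position: [0.5922, 0.0624, 0.0113]
tcp_rot: [1.0, 0.023, 0.0, -0.001]
ft_force: [-2.1, 1.8, 8.0]
finger_gap: 0.0506
```

Emit:
carry_out:
  deltas: "0 0 -0.0008 0 0 0 40; 0 0 -0.0008 0 0 0 40; 0 0 -0.0008 0 0 0 40; 0 0 -0.0008 0 0 0 40; 0 0 -0.0008 0 0 0 40; 0 0 -0.0008 0 0 0 40"

```text
time: 20.8
position: [0.5922, 0.0624, 0.0113]
tcp_rot: [1.0, 0.023, 0.0, -0.001]
ft_force: [-3.0, 0.8, 11.6]
finger_gap: 0.0506
```

```bash
python3 look.py w26 150 100 490 330
python3 - <<'E'
from h import *
import pickle
s=pickle.load(open("pics/w26.pkl","rb"));d=np.load("pics/w26.npy")
P=toolpts(d,[260,290,319,350,380],range(205,340,15))/1000
R=Ro.from_quat(s["tcp_rot"]).as_matrix();W=(P@R.T+s["position"])
c,*_=np.linalg.lstsq(np.c_[W[:,:2]-W[:,:2].mean(0),np.ones(len(W))],W[:,2],rcond=None);print("top plane slope/height",c)
print(r.sense()["ft_force"])
im,dd=get_image("scene");cv2.imwrite("pics/s26.png",cv2.resize(im[200:340,240:420],(770,600),interpolation=cv2.INTER_CUBIC))
E
```

```text
scale 2.3529411764705883
20.8 [0.5922 0.0624 0.0113] [-2.9554  0.7701 11.5744] 0.05056060915825799
[[ 0.999   0.0455  0.0003]
 [ 0.0455 -0.999   0.0012]
 [ 0.0004 -0.0012 -1.    ]]
top plane slope/height [0.0158 0.0053 0.0404]
[-2.9122  1.2637 10.9507]
```

View pics/cw26.png

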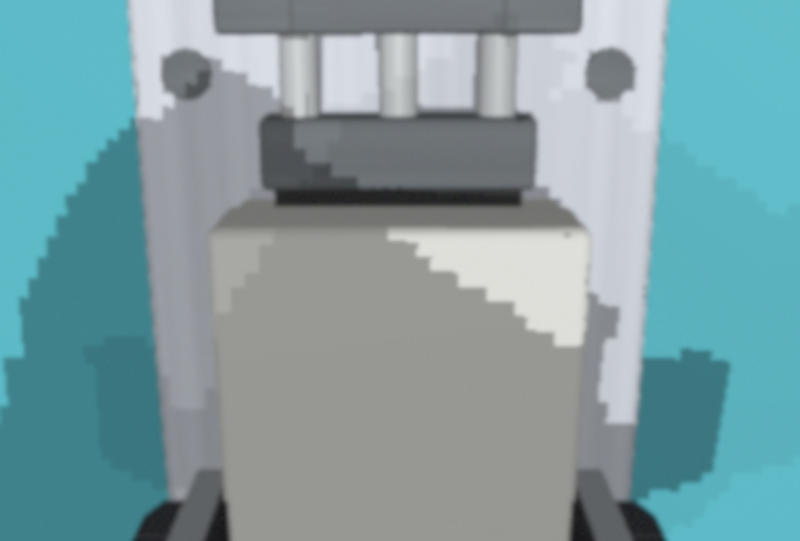

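View pics/s26.png

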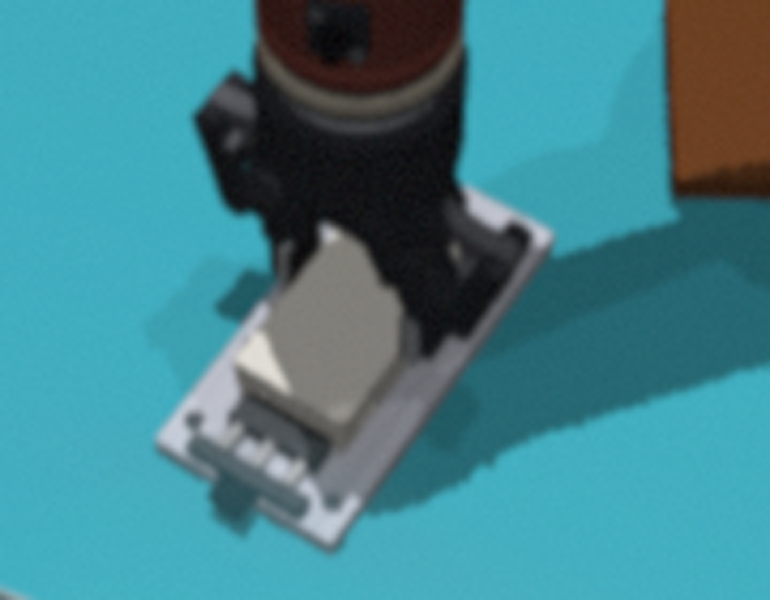

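Run:
```python
from h import *
import pickle
for n in("w21","w25","w26"):
    s=pickle.load(open(f"pics/{n}.pkl","rb"));d=np.load(f"pics/{n}.npy")
    P=toolpts(d,range(255,385,4),range(212,340,4))/1000
    R=Ro.from_quat(s["tcp_rot"]).as_matrix();W=(P@R.T+s["position"])
    A=np.c_[W[:,:2]-s["position"][:2],np.ones(len(W))];k=np.ones(len(W),bool)
    for _ in range(4):
        c,*_=np.linalg.lstsq(A[k],W[k,2],rcond=None);k=abs(W[:,2]-A@c)<.0015
    print(n,"slope/height at TCP",c,k.mean())
print(r.sense()["ft_force"])
```

```text
w21 slope/height at TCP [0.0024 0.0024 0.1438] 0.9801136363636364
w25 slope/height at TCP [0.0033 0.0007 0.0449] 0.9876893939393939
w26 slope/height at TCP [0.001  0.0007 0.0404] 0.9867424242424242
[-2.3816  1.7881 10.7633]
```

Cover is flush: its top is level at 40.4 mm, and the arm is pressing at about 11 N. I'm handing the job in.

Run:
```python
from rig import r,close_job
s=r.sense();print(s["time"],s["position"],s["ft_force"]);print(close_job())
```

```text
20.9 [0.59217663 0.06239171 0.0112489 ] [-2.38159512  1.78807214 10.76329092]
the job is handed in; nothing more can be done
None
```

I lowered the cell into its bay in the gripper with the button at the brass plate, released it there, then set the white cover on square and pressed until the clips gave. I handed in at 20.9 s while still gripping and pressing the cover. The hand-in gives no verdict, so what follows is from my own readings.

**Cell:** After I let go, its top measured 36.6–37.3 mm along its length, against 37 mm when seated. The picture showed it level, with the button at the plate and the flat end on the spring. I could not see it again once the cover was on.

**Cover:** The push rose to about 5 N and fell back to 0.8 N at the clips. The top then measured 40.4 mm, against 40.5 mm when snapped home, with a slope of about 0.001 rad. The last force reading was 10.8 N vertical, with up to 3 N of side load.

**Checks that disagreed:**
- **Fingertips:** They stand about 11 mm behind the reported tool point, not 11 mm ahead. My first try at the cell closed on air above it. While finding its height I pressed the tips on the mat with up to about 16 N.
- **Finger opening:** It reads low on an object, 15.5 mm on the 18 mm cell and 50.5 mm on the 52 mm cover.
- **Cover slope:** A first coarse fit of the cover top gave 0.016 rad. A denser fit without stray points gave 0.001 rad, which I took as right.

I kept the arm away from the screwdriver, tweezers, jar and the blue and brown look-alikes, and did not check their positions again at the end.

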